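Find the key that opens the carving-tool chest

TASK

Try the red and blue keys in the chest's lock, one at a time and each pushed fully home, until one turns the latch clockwise to its stop; only a key may turn it, never the gripper. Lay each key you have tried in the green tray, the working one too, leaving the grey blank (and a key you did not need) in the stand; then lift the lid by its handle to well over half open and leave it standing. Leave everything else on the bench alone.

Things in the scene. Friction and masses are not known exactly. Their poses are not given: they have to be found in the camera images.
- red_head (a point): Centre of the flat red plastic head of a cut panel key, one of the two candidates: 30 (own x) x 10 (own y) x 34 mm (own z); own z runs from tip to head. 60 g, 84 mm long, the same either way round (half turn about z). At the start it stands in a slot of the stand, leaning 30 degrees with the head towards the stand's +x side, its collar on the sloping top.
- key_red: The red key; origin at the underside of its 16 mm collar, 27 mm below the head's centre along own z (neck 10 mm thick between). Below it a 40 mm steel shank: 12 mm of drive blade 20 (x) x 4 mm (y), then a 4 mm rod with one 20 x 4 mm bit, 5 mm long (near the blade on red, near the tip on blue).
- grey_head (a point): Centre of the flat grey plastic head of an uncut key blank, which never turns: 30 (own x) x 10 (own y) x 34 mm (own z); own z runs from tip to head. 60 g, 84 mm long, the same either way round (half turn about z). At the start it stands in a slot of the stand, leaning 30 degrees with the head towards the stand's +x side, its collar on the sloping top.
- key_grey: The grey blank; origin at the underside of its 16 mm collar, 27 mm below the head's centre along own z (neck 10 mm thick between). Below it a 40 mm steel shank: 12 mm of drive blade 20 (x) x 4 mm (y), then the same blade uncut to the end.
- blue_head (a point): Centre of the flat blue plastic head of a cut panel key, one of the two candidates: 30 (own x) x 10 (own y) x 34 mm (own z); own z runs from tip to head. 60 g, 84 mm long, the same either way round (half turn about z). At the start it stands in a slot of the stand, leaning 30 degrees with the head towards the stand's +x side, its collar on the sloping top.
- key_blue: The blue key; origin at the underside of its 16 mm collar, 27 mm below the head's centre along own z (neck 10 mm thick between). Below it a 40 mm steel shank: 12 mm of drive blade 20 (x) x 4 mm (y), then a 4 mm rod with one 20 x 4 mm bit, 5 mm long (near the blade on red, near the tip on blue).
- keyhole (a point): Centre of the keyway's mouth on top of the brass lock plug (38 x 26 mm, 14 mm tall), 99 mm above the bench. Fixed to the chest: z up, x to the lid and hinge. At latch 0 the slot lies along x: 25 (x) x 8.5 mm (y), its upper 5 mm flared to 31 x 14. A key goes straight down, blade along x, until its collar rests on the plug: key origin then at this point, shank fully in.
- latch (a joint): Turn of plug and tongue, rad: 0 locked, tongue over the lid's edge; clockwise from above to the stop, 1.3; lid free from 1.1. Friction 0.08 N m, stays put. The right key drives it after about 0.3 rad of play; the wrong one goes fully in too but jams at about 0.2 rad, latch below 0.12. Whether red or blue is right changes, unseen. Keys pull out freely at 0 or at the stop. Never press plug or tongue with the gripper.
- latch_tip (a point): End of the steel latch tongue (10 mm wide, 4 mm thick, 38 mm from the lock's axis, at the foot of the plug, 88 mm above the bench). It turns with the plug.
- lid (a joint): Lid angle, rad: 0 shut, grows as its edge nearest the robot rises, to 1.4. Held by a stiff hinge (0.5 N m), so it stays where it is left; lid 0.4 kg.
- lid_handle (a point): Middle of the dark steel bar handle on the lid (bar 11 mm thick, 90 mm long along its y, its axis 35 mm above the lid's upper face); 115 mm from the hinge line towards the robot, 45 mm above it. Turns with the lid.
- lid_hinge (a point): Middle of the lid's hinge line, which lies along its y at the far side of the chest, 74 mm above the table. The lid is 160 mm deep (from the hinge towards the robot), 240 mm wide, 10 mm thick.
- chest: Brown wooden chest for carving tools, fixed to the bench: 240 mm wide (y), from 34 mm before to 182 mm behind its origin (x), 85 mm high. Origin on the bench under the lock's axis; x points from the lock to the hinge. The strip with the lock (54 mm deep, 85 mm high) does not open; the lid behind it does.
- stand: Wooden key stand, fixed: 181 mm wide (y), 70 mm deep, about 77 mm high, its top sloping 30 degrees so that it faces its +x side (away from the robot). Three slots 58 mm apart along y, one key in each. Origin on the bench below the middle of the sloping top.
- tray: Open green plastic tray for tried keys, fixed: 140 (x) x 170 (y) x 28 mm, walls and floor 4 mm. Origin under its centre, on the bench.
- glue: White glue bottle, standing, 52 mm across, 130 mm high. Origin under its centre. Bystander.
- screwdriver: Orange-handled screwdriver, lying along its x, 170 mm long, 26 mm thick. Origin on the bench below its middle. Bystander.
- mallet: Wooden mallet lying along its x, 240 mm long, head 26 x 95 mm at its +x end. Origin on the bench below its middle. Bystander.
- block: Block of light wood, 90 x 45 x 30 mm. Origin under its centre. Bystander.
- mug: Blue mug, 70 mm across, 80 mm high, handle at its +y. Origin under its centre. Bystander.
- tape: Yellow roll of tape lying flat, 64 mm across, 20 mm high. Origin under its centre. Bystander.
Mind the look-alikes: they are no part of the job. What is meant by the tray is not yellow, and is the larger of those in its own colour.

How it is judged:
By the outcome, as a careful person would: the job done as asked, in the order asked, and still so for the second after the job is handed in, with the robot touching nothing.
It also fails if it takes over 72 s, if anything falls off the work surface, if the arm or the gripper's body presses on something with over 40 N, if the wrist force passes 120 N, or if a joint passes its speed limit or range.

ROBOT

A 6-joint arm with a two-finger parallel gripper is mounted at the origin on the work surface. World frame = base frame: x ahead of the robot, y to its left, z up, the work surface at z = 0. Lengths are in mm, angles in rad, forces in N, time in s.
With the tool pointing down it reaches from about 350 to 975 mm from the base axis. Payload 7.1 kg.
Tool frame: the origin (TCP) lies on the centre line of the jaws, within the pads' length; the fingertips stand 14 mm ahead of it and the grasp point (between the pads) lies 5 mm behind it (tip_reach is the distance from the TCP to the fingertips, in mm); z points along the fingers, y is the direction in which the jaws open and shut (so a half turn about z gives the same grasp; the last joint's range is limited). The gripper opens to 88 mm and grips with 3 to 60 N. Pads are 20 mm wide; open, the fingers measure 115 mm over their backs; the gripper's body (75 mm by 178 mm) begins 61 mm behind the grasp point.
Start: joints at [-1.163, 0.423, 1.63, -0, 1.089, -0.019], TCP at [258.74, -568.91, 236.675] pointing down, gripper open.
Joint ranges: [-3, 3], [-0.9, 2.11], [0.09, 2.58], [-1.31, 4.45], [0.11, 2.69], [-2.54, 2.54]. Speed limits (rad/s): [2.39, 2.39, 3.01, 3.14, 3.14, 3.14].

INTERFACE

Orientations are given as a 3x3 rotation matrix whose columns are the frame's x, y, z axes.
In Python, from workcell import * gives the robot as it stands.
- The arm moves only by the shell command python3 -m crank 'ROWS' [FORCE]. ROWS is JSON, a list of rows, each an object of numbers: "rx", "ry", "rz": the turn, a rotation vector about the tool's x, y, z in degrees; "tx", "ty", "tz": the shift along the tool's x, y, z in mm; "grip": the opening, from 0 (shut) to 1 (fully open). A call has exactly 10 rows; each row is the pose to reach, as a shift and turn from the pose measured when the call began, along the tool's axes at that moment; what a row does not reach only later rows make up. A row lasts 1/8 s, in which the tool goes at most 62.5 mm and 10.7 degrees, less where a joint would pass 70% of its speed; a pose out of reach is approached as far as the arm can. A call with a gripper value outside its range is refused whole. The fingers move at their own pace and stop on an object; FORCE is the grip in N (left out, the last holds). Time passes only in rows, so rows that repeat a pose let the fingers close, or fill a call up. It gives the time, the measured TCP pose, the force and the opening at its end, in the units of the state.
- get_state(): the state, without advancing time (a new reading comes with each control period).
- get_image(name): name is "side" or "top"; returns (picture, depth): 400x640x3 uint8, red, green, blue; 400x640 float32, mm along the optical axis (not along the pixel's ray), 0 where there is no reading.
- get_calibration(name): a dict with "fx", "fy", "cx", "cy" (pixels), "R" (3x3) and "t" (3): a world point X has camera coordinates R X + t. Camera axes: x right, y down, z forward; pixel columns grow to the right and rows downward; lengths in mm; the calibration is good to about 2 mm. A picture is of the moment at which its call begins. get_calibration takes no time and is no camera call.
- hand_in(): hands the job in, once; it reports no verdict.
Trained networks look in the newest picture that a camera, given by its name, has taken for a name from the list of things; names that differ only in an ending like _2 or _b are one class to them, and where a whole thing is asked for, a point or a joint stands for the part that bears it (a point fixed in the world has none). Each returns a list of dicts, best first, with "p" (0 to 1); they miss things now and then, are a little off and sometimes report something else, mostly with a low value. They report only what shows in the picture. A call takes as long as a camera call. They do not tell look-alikes from the thing itself.
- silhouettes(camera, thing): "pixels" (400x640 bool, what is visible of it) and "xy" ([column, row] in pixels, amid what is visible of it).
The state is a dict: "clock": time; "q": joint angles; "joint_vel": joint speeds; "joint_efforts": joint torques, N m; "tcp_pos": TCP position; "orientation": TCP orientation; "contact_force": force on the tool from outside, world axes, zero at the start; "torque": the same for the moment, N m; "finger_gap": opening from 0.0 (shut) to 1.0 (fully open).
Only numpy, scipy, OpenCV 4.12 (cv2) and the standard library are available. Lean on these libraries where they do the work, as an engineer would, in place of code of your own. Each camera call takes 0.05 s, during which the arm holds its last target. There are 200 camera calls.

## Working session

There is one attempt and no reset: what is moved stays moved. The work goes in short steps, Python scripts to look and compute and a shell command to move; the robot and the scene stay as the last step left them, time stands still between calls to the robot, and variables do not carry over. Pictures are saved under pics/ and viewed, about 8 in all and at most 12, crops included, and the job is handed in when it is done.

```bash
ls; mkdir -p pics
python3 - <<'E'
from workcell import *
import cv2,numpy as np
for n in("top","side"):
    im,d=get_image(n); cv2.imwrite(f"pics/{n}0.png",im[...,::-1]); np.save(f"{n}0.npy",d)
    c=get_calibration(n); print(n,{k:np.round(v,3).tolist() for k,v in c.items()})
s=get_state(); print(s)
E
```

```text
pics
top {'fx': 459.078, 'fy': 459.078, 'cx': 321.96, 'cy': 199.941, 'R': [[0.082, -0.997, 0.004], [-0.975, -0.081, -0.206], [0.206, 0.013, -0.978]], 't': [101.569, 552.015, 1368.255]}
side {'fx': 444.505, 'fy': 444.505, 'cx': 321.275, 'cy': 193.843, 'R': [[-0.975, -0.22, -0.021], [-0.128, 0.639, -0.759], [0.18, -0.737, -0.651]], 't': [530.278, 54.92, 1489.871]}
{'clock': 0.1, 'q': array([-1.16298694e+00,  4.23759598e-01,  1.63058091e+00,  8.88774100e-06,
        1.08856211e+00, -1.90054641e-02]), 'joint_vel': array([-0.00086344, -0.00241786, -0.00258936,  0.00027196,  0.00040718,
       -0.00043617]), 'joint_efforts': array([ 6.22480784e-04, -5.45608628e+01, -2.74323159e+01,  6.44782512e-02,
        1.88074802e-02,  4.29431168e-06]), 'tcp_pos': array([ 258.57486425, -568.50143343,  235.99524829]), 'orientation': array([[ 9.10290647e-01,  4.13969413e-01, -5.12300757e-04],
       [ 4.13969729e-01, -9.10289850e-01,  1.20565536e-03],
       [ 3.27622621e-05, -1.30957380e-03, -9.99999142e-01]]), 'contact_force': array([-0.77486013, -0.92538559, -0.34903438]), 'torque': array([ 0.02246139,  0.04521149, -0.04369152]), 'finger_gap': 1.0016104385951634}
```

View pics/top0.png

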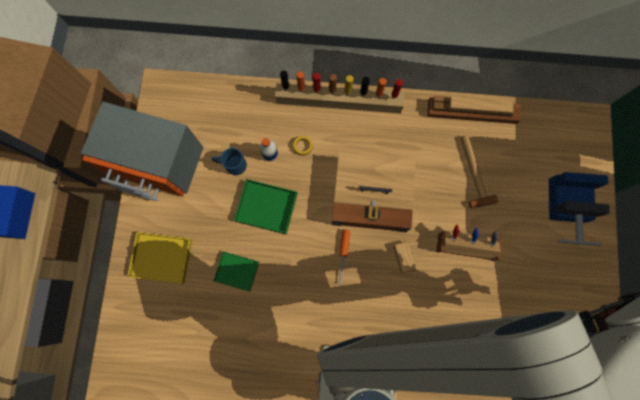

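View pics/side0.png

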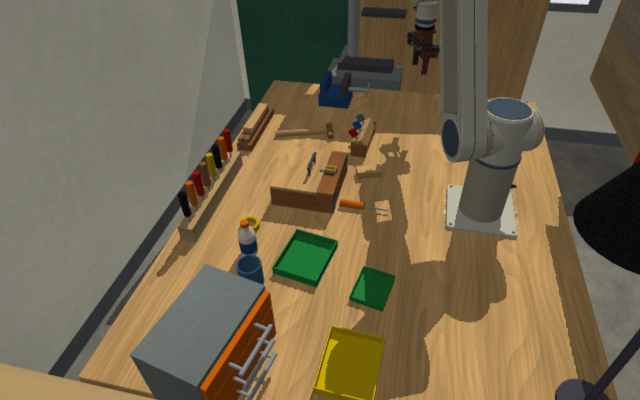

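```bash
cat > h.py <<'E'
from workcell import *
import cv2,numpy as np
def cloud(n):
    im,d=get_image(n); c=get_calibration(n)
    v,u=np.mgrid[:400,:640]
    P=np.stack([(u-c["cx"])/c["fx"]*d,(v-c["cy"])/c["fy"]*d,d],-1)
    W=(P-np.array(c["t"]))@np.array(c["R"])
    W[d==0]=np.nan
    return im,W
def rect(P):
    (c,wh,a)=cv2.minAreaRect(P[:,:2].astype(np.float32)); return np.round(c,1),np.round(wh,1),round(a,2)
E
python3 - <<'E'
from h import *
np.set_printoptions(precision=1,suppress=True)
for n in("top","side"):
    im,W=cloud(n)
    for k in("red_head","blue_head","grey_head","keyhole","latch_tip","lid_handle","chest","stand","tray"):
        try: L=silhouettes(n,k)
        except Exception as e: print(k,e);continue
        for o in L[:3]:
            P=W[o["pixels"]]; P=P[~np.isnan(P[:,0])]
            print(n,k,round(o["p"],2),np.array(o["xy"]),len(P),np.median(P,0),P.min(0),P.max(0), rect(P) if k in("lid_handle","tray","stand") else "")
            np.save(f"{n}_{k}.npy",P) if o is L[0] else 0
E
```

```text
top blue_head 0.47 [472.2 235.9] 62 [ 463.9 -314.    92.6] [ 448.7 -321.3   57.2] [ 483.5 -311.1  110.6] 
top blue_head 0.18 [373.3 206.7] 118 [514.4  -7.7  95.8] [490.8 -19.9  81.7] [545.3   5.8 104.7] 
top grey_head 0.41 [492.8 238.3] 77 [ 459.8 -372.2   92.8] [ 442.8 -380.4   62.1] [ 482.5 -367.3  109.5] 
top keyhole 0.69 [375.5 193.5] 5582 [573.6  -8.7  83.6] [ 471.7 -149.7   -5.3] [693.1 112.6 129.4] 
top latch_tip 0.46 [371.6 208.4] 96 [514.4  -7.4  95.7] [490.8 -17.8  78.7] [537.5   5.8 104.7] 
top lid_handle 0.64 [369.9 178.9] 3943 [610.3  -8.9  83.5] [ 527.3 -130.7   -1.3] [718.8 111.3 129.4] (array([623.8,  -9.8]), array([241.2, 191.4]), 89.48)
top lid_handle 0.55 [344.6 246.7] 233 [414.9  67.6  21.6] [362.1  53.4  -4.2] [462.9  80.   31. ] (array([412.5,  66.7]), array([ 26.4, 100.8]), 89.67)
top chest 0.56 [374.1 192. ] 5789 [573.6  -8.8  83.5] [ 471.5 -149.5   -6.7] [721.6 114.3 129.4] 
top stand 0.59 [466.  244.8] 1259 [ 434.9 -303.8   61.1] [ 404.2 -428.9   -3.5] [ 488.5 -222.2   92.5] (array([ 446.5, -326.7]), array([207.1,  73.8]), 85.89)
top tray 0.89 [157.  259.6] 
[... 1241 characters left out ...]
54.7] [ 405.6 -411.9   -0.9] [ 491.7 -219.7   90.4] (array([ 452.6, -316.6]), array([195.1,  82.1]), 85.94)
side stand 0.5 [304.1 172.1] 1934 [611.5   9.8  84.3] [ 528.7 -135.5   73.1] [693.3 114.3 128.9] (array([611.1, -10.4]), array([247.5, 162.9]), 89.02)
side tray 0.94 [349.9 365.9] 4071 [331.6 635.5   4.4] [255.3 531.   -3. ] [403.6 723.8  32.5] (array([331.5, 628.1]), array([190.5, 146.5]), 87.64)
side tray 0.86 [372.2 286.3] 1329 [307.2 394.5   3.7] [249.1 318.4  -4.6] [365.2 462.9  25.3] (array([305.2, 387.5]), array([140.8,  96.9]), 79.25)
side tray 0.7 [306.3 258. ] 2394 [519.4 324.5   5.4] [435.1 210.9  -5.2] [601.6 421.1  34.6] (array([515.2, 312.3]), array([203.6, 143.6]), 79.6)
```

```bash
cat > m.py <<'E'
from h import *
np.set_printoptions(precision=1,suppress=True)
for n in("top","side"):
    im,W=cloud(n); 
    x,y,z=W[...,0],W[...,1],W[...,2]
    reg=(x>440)&(x<720)&(y>-150)&(y<130)
    def show(nm,m):
        m=cv2.morphologyEx(m.astype(np.uint8),cv2.MORPH_OPEN,np.ones((2,2)))>0
        P=W[m]; 
        if len(P)>5: print(n,nm,len(P),"mean",P.mean(0),"min",P.min(0),"max",P.max(0),rect(P))
    show("chesttop",reg&(z>77)&(z<88)); show("strip",reg&(z>77)&(z<88)&(x<525)); show("plug",reg&(z>93)&(z<106)&(x<545)); show("handle",reg&(z>110))
    P=W[reg&(z>93)&(z<106)&(x<545)]; print("plug z",np.percentile(P[:,2],[10,50,90]))
    P=W[reg&(z>110)]; print("handle z",np.percentile(P[:,2],[10,50,90,99]))
    s=(x>395)&(x<500)&(y>-440)&(y<-210)
    show("stand",s&(z>35)&(z<84))
    i=im.astype(int); r,g,b=i[...,0],i[...,1],i[...,2]
    show("red",s&(z>60)&(r>1.8*g)&(r>1.8*b)&(r>60)); show("blue",s&(z>60)&(b>1.3*r)&(b>1.2*g)&(y>-345)); show("grey",s&(z>60)&(abs(r-b)<25)&(y<-345))
    show("tall red",s&(z>84)&(y>-280)); show("tall blue",s&(z>84)&(y<-290)&(y>-340)); show("tall grey",s&(z>84)&(y<-345))
    t=(x>420)&(x<620)&(y>210)&(y<440)
    show("tray",t&(z>18)&(g>1.4*r)&(g>1.3*b))
    crop=im[140:290,320:520] if n=="top" else im[90:220,260:400]
    cv2.imwrite(f"pics/{n}c.png",cv2.resize(crop,None,fx=4,fy=4,interpolation=cv2.INTER_CUBIC)[...,::-1])
E
python3 m.py
```

```text
top chesttop 4567 mean [nan nan nan] min [nan nan nan] max [nan nan nan] (array([nan, nan]), array([0., 0.]), 0.0)
top strip 1006 mean [nan nan nan] min [nan nan nan] max [nan nan nan] (array([497.5, -19.1]), array([ 64.4, 256.6]), 3.96)
top plug 66 mean [507.1  -9.4  94.1] min [490.8 -24.6  78. ] max [525.4   2.7 103. ] (array([508.3, -10.7]), array([34.3, 26.9]), 2.75)
top handle 120 mean [575.8 -13.9 112.9] min [570.  -65.3  76.1] max [584.6  35.8 129. ] (array([575.2, -14.9]), array([ 13.4, 101.4]), 3.06)
plug z [ 94.7  98.2 101.8]
handle z [119.  122.7 125.7 128.6]
top stand 1204 mean [nan nan nan] min [nan nan nan] max [nan nan nan] (array([ 440. , -328.3]), array([205.9,  47. ]), 81.13)
top red 35 mean [nan nan nan] min [nan nan nan] max [nan nan nan] (array([ 482.1, -275.6]), array([27.2, 62.6]), 51.57)
top blue 50 mean [ 465.6 -324.8   79.5] min [ 448.2 -359.1   -5.5] max [ 498.2 -311.6  111.9] (array([ 477.2, -333.9]), array([26.2, 64.7]), 49.24)
top grey 70 mean [ 459.6 -380.8   79.6] min [ 440.  -422.7   -7.5] max [ 495.9 -368.3  109.8] (array([ 472.1, -392.8]), array([30
[... 1571 characters left out ...]
   82.1] min [ 442.7 -407.8   57.2] max [ 478.7 -357.6  105.2] (array([ 462.6, -380.4]), array([33.3, 50.7]), 8.05)
side tall red 39 mean [ 472.6 -259.    89.6] min [ 454.9 -316.5   56.8] max [ 490.4 -244.7  104.3] (array([ 477.9, -280.2]), array([34.6, 66.6]), 12.23)
side tall blue 38 mean [ 464.1 -318.1   88.8] min [ 448.7 -390.4   53.9] max [ 477.5 -305.4  105.6] (array([ 467.2, -347.1]), array([28. , 85.8]), 7.59)
side tall grey 37 mean [ 462.5 -381.5   85.8] min [ 446.2 -555.    -4.9] max [ 478.7 -362.2  105.2] (array([ 462. , -458.6]), array([192.6,  32.4]), 89.69)
side tray 373 mean [nan nan nan] min [nan nan nan] max [nan nan nan] (array([516.7, 328.1]), array([171.6, 139.6]), 80.01)
```

View pics/topc.png

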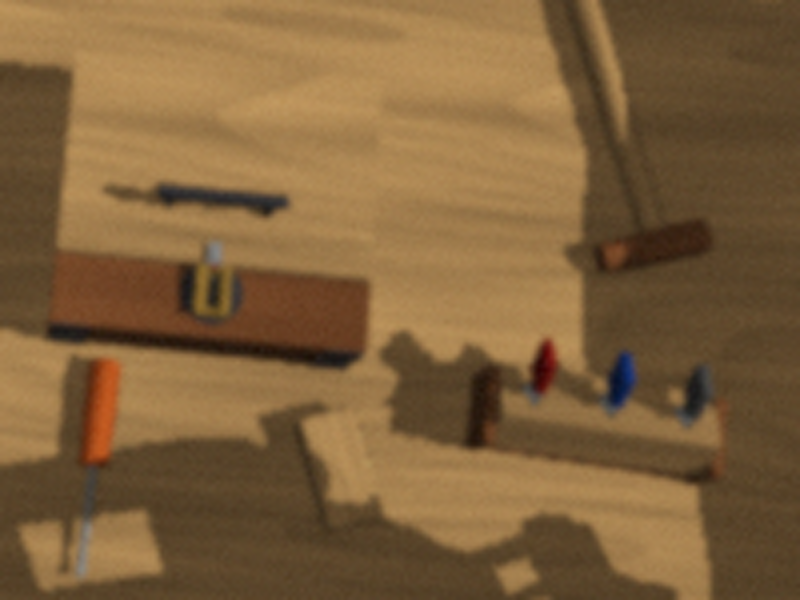

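```bash
cat > m2.py <<'E'
from h import *
np.set_printoptions(precision=1,suppress=True)
def big(m):
    k,l,s,c=cv2.connectedComponentsWithStats(m.astype(np.uint8)); 
    return l==1+np.argmax(s[1:,4]) if k>1 else m
def plane(n,px,z):
    c=get_calibration(n);R=np.array(c["R"]);t=np.array(c["t"]);o=-R.T@t
    d=np.stack([(px[:,0]-c["cx"])/c["fx"],(px[:,1]-c["cy"])/c["fy"],np.ones(len(px))],1)@R
    return o+d*((z-o[2])/d[:,2])[:,None]
def ray(n,p):
    c=get_calibration(n);R=np.array(c["R"]);o=-R.T@np.array(c["t"])
    d=R.T@np.array([(p[0]-c["cx"])/c["fx"],(p[1]-c["cy"])/c["fy"],1]); return o,d/np.linalg.norm(d)
def tri(a,b):
    (o1,d1),(o2,d2)=a,b; A=np.stack([d1,-d2],1); s=np.linalg.lstsq(A,o2-o1,rcond=None)[0]
    p,q=o1+s[0]*d1,o2+s[1]*d2; return (p+q)/2,np.linalg.norm(p-q)
C={}
if __name__=="__main__":
  for n in("top","side"):
    im,W=cloud(n); x,y,z=np.moveaxis(np.nan_to_num(W,nan=-999),-1,0)
    i=im.astype(int); r,g,b=i[...,0],i[...,1],i[...,2]
    reg=(x>440)&(x<720)&(y>-150)&(y<130)
    s=(x>395)&(x<510)&(y>-440)&(y<-210)
    hull=lambda m,zz:rect(plane(n,np.argwhere(m)[:,::-1].astype(float),zz))
    M=dict(red=big(s&(r>1.8*g)&(r>1.8*b)&(r>60)),blue=big(s&(b>1.25*r)&(b>1.15*g)&(y>-345)&(z>55)),
      grey=big(s&(z>65)&(b>0.85*r)&(y<-345)),
      plug=big(reg&(r>110)&(g>0.65*r)&(b<0.6*g)&(x<530)&(z>90)))
    P=W[reg&(z>110)]; P=P[abs(P[:,0]-577)<12]; f=np.polyfit(P[:,1],P[:,0],1)
    print(n,"handle",len(P),"x range",np.percentile(P[:,0],[5,50,95]),"y",np.percentile(P[:,1],[2,98]),"slope deg",np.degrees(np.arctan(f[0])))
    st=big(reg&(z>79)&(z<90)&(x<530)&(r>1.25*g)&(r<150)&(y>-140)); print(n,"strip",hull(st,85))
    L=big(reg&(z>77)&(z<90)); print(n,"top",hull(L,85))
    print(n,"plug",M["plug"].sum(),hull(M["plug"],99))
    S=W[s&(z>35)&(z<80)&(x<470)]; S=S[~np.isnan(S[:,0])]
    A=np.c_[S[:,:2],np.ones(len(S))]; w=np.ones(len(S))>0
    for _ in range(5): k=np.linalg.lstsq(A[w],S[w,2],rcond=None)[0]; w=abs(A@k-S[:,2])<6
    print(n,"stand plane",k,"yaw",np.degrees(np.arctan2(-k[1],-k[0])),"slope",np.degrees(np.arctan(np.hypot(*k[:2]))),rect(S[w]))
    for q,m in M.items(): p=np.argwhere(m)[:,::-1]; C[n,q]=(p.min(0)+p.max(0))/2*0+p.mean(0); print(n,q,m.sum(),C[n,q],np.nanmedian(W[m],0))
    t=(x>420)&(x<620)&(y>210)&(y<440)&(g>1.4*r)&(g>1.3*b); print(n,"tray",hull(big(t&(z>15)|t),14))
  for q in("red","blue","grey","plug"): print(q,*tri(ray("top",C["top",q]),ray("side",C["side",q])))
E
python3 m2.py
```

```text
top handle 121 x range [571.6 576.  581.8] y [-55.5  37.7] slope deg 0.5070674131409411
top strip (array([501.3,  -7.6]), array([239.3,  58.7]), 89.43)
top top (array([582.2,  -8.9]), array([239.9, 219.1]), 89.07)
top plug 31 (array([511.2,  -1.9]), array([36.6,  9. ]), 3.47)
top stand plane [ 0.2 -0.  -7.7] yaw 174.25927755024435 slope 8.598007288296989 (array([ 442.5, -315.2]), array([181.4,  61.4]), 86.34)
top red 43 [456.4 231.1] [ 473.6 -260.5   95.7]
top blue 55 [474.9 234.8] [ 464.5 -315.5   97.5]
top grey 38 [493.8 238.3] [ 460.3 -372.    98.2]
top plug 31 [369.9 211.3] [511.5  -0.2  97.9]
top tray (array([516.8, 325.6]), array([171.6, 139.2]), 80.51)
side handle 62 x range [572.3 576.5 582.8] y [-54.5  41.5] slope deg 1.078450902990795
side strip (array([501.8,  -3.1]), array([244.7,  55.7]), 89.87)
side top (array([583. ,  -4.1]), array([252.5, 219.4]), 89.06)
side plug 49 (array([509.2,  -7.7]), array([41. , 28.2]), 11.14)
side stand plane [  0.2  -0.1 -54.2] yaw 162.5417305300431 slope 12.903986566767607 (array([ 443.1, -312.4]), array([182.3,  61. ]), 86.17)
side red 63 [352.8 131.9] [ 475.6 -257.1   87.4]
side blue 56 [356.8 124.3] [ 468.9 -314.2   88.8]
side grey 42 [360.3 117.5] [ 465.1 -371.7   85.9]
side plug 49 [330.8 167.5] [510.  -11.4  98.5]
side tray (array([519.4, 325.6]), array([187.3, 147.7]), 80.36)
red [ 475.4 -264.3   84.6] 2.589339966177844
blue [ 468.8 -319.4   85.8] 2.837958734589172
grey [ 463.6 -377.2   82.7] 3.673810243560611
plug [508.6   0.3 105.1] 1.1104618011646277
```

View pics/sidec.png

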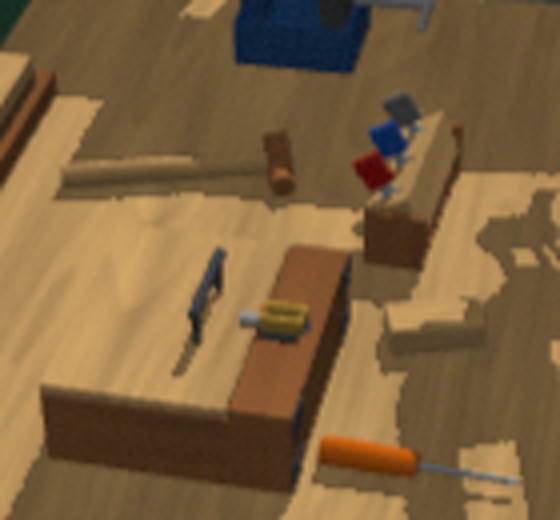

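```bash
cat > m3.py <<'E'
from m2 import *
from scipy.optimize import least_squares
B=np.array([[a,b,c] for a in(-15,15) for b in(-5,5) for c in(-17,17)])
def Rk(yaw,lean=30):
    a=np.radians(lean);R=np.array([[np.cos(a),0,np.sin(a)],[0,1,0],[-np.sin(a),0,np.cos(a)]])
    c,s=np.cos(yaw),np.sin(yaw); return np.array([[c,-s,0],[s,c,0],[0,0,1]])@R
def proj(n,X):
    c=get_calibration(n);P=X@np.array(c["R"]).T+np.array(c["t"]); return np.c_[P[:,0]/P[:,2]*c["fx"]+c["cx"],P[:,1]/P[:,2]*c["fy"]+c["cy"]]
def cen(pts):
    h=cv2.convexHull(pts.astype(np.float32));m=cv2.moments(h);return np.array([m["m10"],m["m01"]])/m["m00"],m["m00"]
obs={}
for n,win in(("top",[(444,468,218,248),(464,486,220,250),(484,504,224,254)]),("side",[(342,366,120,146),(346,368,112,136),(350,372,106,126)])):
    im,W=cloud(n); h=cv2.cvtColor(im,cv2.COLOR_RGB2HSV).astype(int); i=im.astype(int);r,g,b=i[...,0],i[...,1],i[...,2]
    ms=[(r>1.9*g)&(r>1.9*b),(b>1.3*r)&(b>1.1*g),(b>0.92*r)&(b<1.6*r)&(g>0.8*b)]
    for k,(m,w) in enumerate(zip(ms,win)):
        z=np.zeros_like(m);z[w[2]:w[3],w[0]:w[1]]=1;m=big(m&z);p=np.argwhere(m)[:,::-1];obs[n,k]=(p.mean(0),m.sum())
def pred(v):
    for k in range(3):
        R=Rk(v[3]);c=v[:3]+np.array([-np.sin(v[3]),np.cos(v[3]),0])*58*(1-k)
        for n in("top","side"): yield n,k,cen(proj(n,c+B@R.T)),c
def res(v): return np.concatenate([c[0]-obs[n,k][0] for n,k,c,_ in pred(v)])
s=least_squares(res,[465,-318,82,-.07],x_scale=[10,10,10,.1],loss="soft_l1")
print("blue head",s.x[:3],"yaw",np.degrees(s.x[3]))
for n,k,c,X in pred(s.x): print(n,k,"obs",obs[n,k],"pred",c,X)
print("plug top",plane("top",np.array([[373.1,212.6],[373.4,212.9],[372.6,202.5]]),99))
im,W=cloud("top");x,y,z=np.moveaxis(np.nan_to_num(W,nan=-999),-1,0)
print("stand outline",rect(W[big((x>395)&(x<500)&(y>-440)&(y<-210)&(z>25)&(z<82))]))
E
python3 m3.py
```

```text
blue head [ 467.4 -317.6   84.4] yaw -3.8309319723421527
top 0 obs (array([456. , 231.4]), np.int64(50)) pred (array([454.9, 231.9]), 80.58052144851536) [ 471.3 -259.7   84.4]
side 0 obs (array([352.9, 132. ]), np.int64(61)) pred (array([354. , 132.7]), 74.8678791540442) [ 471.3 -259.7   84.4]
top 1 obs (array([475.1, 234.6]), np.int64(59)) pred (array([474.1, 234.7]), 85.62299341661856) [ 467.4 -317.6   84.4]
side 1 obs (array([356.8, 124.2]), np.int64(58)) pred (array([357.4, 124.9]), 71.78913258470129) [ 467.4 -317.6   84.4]
top 2 obs (array([493.7, 238.2]), np.int64(25)) pred (array([493.5, 237.6]), 90.6991748213768) [ 463.6 -375.4   84.4]
side 2 obs (array([360.1, 117.5]), np.int64(38)) pred (array([360.7, 117.5]), 68.89252524427138) [ 463.6 -375.4   84.4]
plug top [[507.1  -9.9  99. ]
 [506.2 -10.9  99. ]
 [537.8  -6.6  99. ]]
stand outline (array([ 444.8, -315.6]), array([183.8,  68.1]), 85.92)
```

```bash
cat > g.py <<'E'
from m3_lib import *
E
cat > rel.py <<'E'
from workcell import *
import numpy as np
from scipy.spatial.transform import Rotation as Ro
np.set_printoptions(precision=2,suppress=True)
def tool(yaw,lean=0,z0=np.pi):
    """tool pose with tool x = -own x, z = -own z of a thing at yaw (deg), leaning about own y (deg)"""
    return (Ro.from_euler("z",yaw,degrees=True)*Ro.from_euler("y",lean,degrees=True)).as_matrix()@np.diag([-1,1,-1])
def rel(p,R):
    s=get_state();R0=Ro.from_matrix(s["orientation"]).as_matrix()
    rv=np.degrees(Ro.from_matrix(R0.T@R).as_rotvec()); t=R0.T@(np.array(p)-s["tcp_pos"])
    print("t",t,"r",rv,"|r|",round(np.linalg.norm(rv),1),"clock",round(s["clock"],2),"q",s["q"],"F",s["contact_force"],"gap",round(s["finger_gap"]*88,1),"tcp",s["tcp_pos"])
def at(head,R,up): return np.array(head)+R[:,2]*(3-up)   # grasp with TCP 3 mm ahead of head centre, 'up' mm back
E
rm g.py
python3 - <<'E'
from rel import *
R=tool(-3.9,30); rel(at((471,-260,84),R,90),R)
E
```

```text
t [ 359.38 -172.7    77.33] r [  39.42    9.95 -147.12] |r| 152.6 clock 1.45 q [-1.16  0.42  1.63  0.    1.09 -0.02] F [-0.08 -0.68  0.67] gap 88.0 tcp [ 258.72 -568.91  236.65]
```

```bash
T='{"tx":359.4,"ty":-172.7,"tz":77.3,"rx":39.42,"ry":9.95,"rz":-147.12,"grip":0.4}'
python3 -m crank '[{"tx":100,"ty":-50,"tz":20,"rx":2.6,"ry":0.7,"rz":-9.8,"grip":0.4},{"tx":200,"ty":-100,"tz":30,"rx":5.2,"ry":1.3,"rz":-19.5,"grip":0.4},{"tx":300,"ty":-150,"tz":40,"rx":7.9,"ry":2,"rz":-29.4,"grip":0.4},{"tx":350,"ty":-170,"tz":60,"rx":10.5,"ry":2.7,"rz":-39.2,"grip":0.4},{"tx":359,"ty":-172,"tz":70,"rx":13.1,"ry":3.3,"rz":-49,"grip":0.4},{"tx":359,"ty":-172,"tz":77,"rx":15.7,"ry":4,"rz":-58.8,"grip":0.4},{"tx":359,"ty":-172,"tz":77,"rx":18.4,"ry":4.6,"rz":-68.6,"grip":0.4},{"tx":359,"ty":-172,"tz":77,"rx":21,"ry":5.3,"rz":-78.4,"grip":0.4},{"tx":359,"ty":-172,"tz":77,"rx":23.6,"ry":6,"rz":-88.2,"grip":0.4},{"tx":359,"ty":-172,"tz":77,"rx":26.2,"ry":6.6,"rz":-98,"grip":0.4}]' 40
python3 - <<'E'
from rel import *
R=tool(-3.9,30); rel(at((471,-260,84),R,90),R)
E
```

```text
clock: 2.7
tcp_pos: [514.5, -263.8, 159.5]
orientation: [[-0.498, 0.793, -0.351], [0.787, 0.583, 0.2], [0.364, -0.177, -0.915]]
contact_force: [0.6, -0.5, -0.3]
finger_gap: 0.397
t [0.62 0.41 0.34] r [ 13.06   3.35 -48.8 ] |r| 50.6 clock 2.7 q [-0.5   0.64  1.52  0.01  1.4  -1.1 ] F [ 0.63 -0.52 -0.25] gap 35.0 tcp [ 514.5  -263.76  159.5 ]
```

```bash
python3 -m crank '[{"rx":2.6,"ry":0.7,"rz":-9.8,"grip":0.4},{"rx":5.2,"ry":1.3,"rz":-19.5,"grip":0.4},{"rx":7.9,"ry":2,"rz":-29.3,"grip":0.4},{"rx":10.5,"ry":2.7,"rz":-39.1,"grip":0.4},{"rx":13.06,"ry":3.35,"rz":-48.8,"grip":0.4},{"rx":13.06,"ry":3.35,"rz":-48.8,"grip":0.4},{"rx":13.06,"ry":3.35,"rz":-48.8,"grip":0.4},{"rx":13.06,"ry":3.35,"rz":-48.8,"grip":0.4},{"rx":13.06,"ry":3.35,"rz":-48.8,"grip":0.4},{"rx":13.06,"ry":3.35,"rz":-48.8,"grip":0.4}]' 40
python3 - <<'E'
from rel import *
R=tool(-3.9,30); rel(at((471,-260,84),R,90),R)
from h import *
for n,(a,b,c,d) in(("top",(170,270,400,520)),("side",(60,190,300,420))):
    im,W=cloud(n); cv2.imwrite(f"pics/{n}1.png",cv2.resize(im[a:b,c:d],None,fx=5,fy=5,interpolation=cv2.INTER_CUBIC)[...,::-1])
a=cv2.imread("pics/top1.png");b=cv2.imread("pics/side1.png");h=500
cv2.imwrite("pics/both1.png",np.hstack([cv2.resize(a,(400,333)),cv2.resize(b,(int(333*b.shape[1]/b.shape[0]),333))]))
E
```

```text
t [0.62 0.41 0.34] r [ 13.06   3.35 -48.8 ] |r| 50.6 clock 2.7 q [-0.5   0.64  1.52  0.01  1.4  -1.1 ] F [ 0.63 -0.52 -0.25] gap 35.0 tcp [ 514.5  -263.76  159.5 ]invalid input at $[0]: expected keys rx, ry, rz, tx, ty, tz, grip
```

View pics/both1.png

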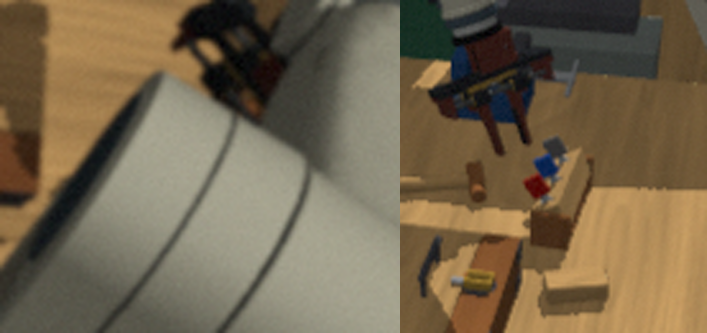

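```bash
python3 -m crank '[{"tx":0,"ty":0,"tz":0,"rx":2.6,"ry":0.7,"rz":-9.8,"grip":0.4},{"tx":0,"ty":0,"tz":0,"rx":5.2,"ry":1.3,"rz":-19.5,"grip":0.4},{"tx":0,"ty":0,"tz":0,"rx":7.9,"ry":2,"rz":-29.3,"grip":0.4},{"tx":0,"ty":0,"tz":0,"rx":10.5,"ry":2.7,"rz":-39.1,"grip":0.4},{"tx":0.6,"ty":0.4,"tz":0.3,"rx":13.06,"ry":3.35,"rz":-48.8,"grip":0.4},{"tx":0.6,"ty":0.4,"tz":0.3,"rx":13.06,"ry":3.35,"rz":-48.8,"grip":0.4},{"tx":0.6,"ty":0.4,"tz":0.3,"rx":13.06,"ry":3.35,"rz":-48.8,"grip":0.4},{"tx":0.6,"ty":0.4,"tz":0.3,"rx":13.06,"ry":3.35,"rz":-48.8,"grip":0.4},{"tx":0.6,"ty":0.4,"tz":0.3,"rx":13.06,"ry":3.35,"rz":-48.8,"grip":0.4},{"tx":0.6,"ty":0.4,"tz":0.3,"rx":13.06,"ry":3.35,"rz":-48.8,"grip":0.4}]' 40
python3 - <<'E'
from rel import *
R=tool(-3.9,30); rel(at((471,-260,84),R,0),R)
E
```

```text
clock: 4.05
tcp_pos: [514.8, -262.8, 159.1]
orientation: [[-0.864, 0.073, -0.498], [0.064, 0.997, 0.035], [0.5, -0.001, -0.866]]
contact_force: [0.4, 0.3, 0.2]
finger_gap: 0.402
t [ 0.49 -0.28 89.94] r [ 0.06  0.02 -0.27] |r| 0.3 clock 4.05 q [-0.41  0.68  1.48 -0.17  1.48 -1.85] F [0.38 0.31 0.17] gap 35.3 tcp [ 514.78 -262.8   159.06]
```

```bash
python3 -m crank '[{"tx":0.5,"ty":-0.3,"tz":40,"rx":0,"ry":0,"rz":-0.3,"grip":0.4},{"tx":0.5,"ty":-0.3,"tz":65,"rx":0,"ry":0,"rz":-0.3,"grip":0.4},{"tx":0.5,"ty":-0.3,"tz":80,"rx":0,"ry":0,"rz":-0.3,"grip":0.4},{"tx":0.5,"ty":-0.3,"tz":90,"rx":0,"ry":0,"rz":-0.3,"grip":0.4},{"tx":0.5,"ty":-0.3,"tz":90,"rx":0,"ry":0,"rz":-0.3,"grip":0.4},{"tx":0.5,"ty":-0.3,"tz":90,"rx":0,"ry":0,"rz":-0.3,"grip":0},{"tx":0.5,"ty":-0.3,"tz":90,"rx":0,"ry":0,"rz":-0.3,"grip":0},{"tx":0.5,"ty":-0.3,"tz":90,"rx":0,"ry":0,"rz":-0.3,"grip":0},{"tx":0.5,"ty":-0.3,"tz":90,"rx":0,"ry":0,"rz":-0.3,"grip":0},{"tx":0.5,"ty":-0.3,"tz":90,"rx":0,"ry":0,"rz":-0.3,"grip":0}]' 40
python3 - <<'E'
from rel import *
R=tool(-3.9,30); rel(at((471,-260,84),R,0),R)
from h import *
im,W=cloud("side"); cv2.imwrite("pics/side2.png",cv2.resize(im[60:190,300:420],None,fx=5,fy=5,interpolation=cv2.INTER_CUBIC)[...,::-1])
E
```

```text
clock: 5.3
tcp_pos: [469.8, -260.1, 81.7]
orientation: [[-0.865, 0.068, -0.498], [0.059, 0.998, 0.035], [0.499, 0.001, -0.867]]
contact_force: [1.7, -0.2, 1.6]
finger_gap: 0.111
t [0.17 0.14 0.4 ] r [0.04 0.07 0.02] |r| 0.1 clock 5.3 q [-0.43  0.74  1.6  -0.18  1.3  -1.84] F [ 1.73 -0.24  1.59] gap 9.7 tcp [ 469.84 -260.06   81.66]
```

```bash
python3 -m crank '[{"tx":0,"ty":0,"tz":-10,"rx":0,"ry":0,"rz":0,"grip":0},{"tx":0,"ty":0,"tz":-20,"rx":0,"ry":0,"rz":0,"grip":0},{"tx":0,"ty":0,"tz":-35,"rx":0,"ry":0,"rz":0,"grip":0},{"tx":0,"ty":0,"tz":-55,"rx":0,"ry":0,"rz":0,"grip":0},{"tx":0,"ty":0,"tz":-80,"rx":0,"ry":0,"rz":0,"grip":0},{"tx":0,"ty":0,"tz":-110,"rx":0,"ry":0,"rz":0,"grip":0},{"tx":0,"ty":0,"tz":-140,"rx":0,"ry":0,"rz":0,"grip":0},{"tx":0,"ty":0,"tz":-150,"rx":0,"ry":0,"rz":0,"grip":0},{"tx":0,"ty":0,"tz":-150,"rx":0,"ry":0,"rz":0,"grip":0},{"tx":0,"ty":0,"tz":-150,"rx":0,"ry":0,"rz":0,"grip":0}]' 40
python3 - <<'E'
from rel import *
R=tool(-0.8,0); p=(507.5,-9,99+27-3+80); rel(p,R)
from h import *
im,W=cloud("side"); cv2.imwrite("pics/side3.png",cv2.resize(im[40:190,280:420],None,fx=4,fy=4,interpolation=cv2.INTER_CUBIC)[...,::-1])
E
```

```text
clock: 6.6
tcp_pos: [543.5, -265.0, 210.7]
orientation: [[-0.864, 0.068, -0.5], [0.058, 0.998, 0.036], [0.501, 0.002, -0.866]]
contact_force: [0.4, 0.4, -0.0]
finger_gap: 0.113
t [ 42.16 252.91  33.71] r [  0.91 -30.04  -3.01] |r| 30.2 clock 6.6 q [-0.4   0.66  1.38 -0.16  1.6  -1.86] F [ 0.43  0.39 -0.03] gap 10.0 tcp [ 543.5  -264.97  210.65]
```

View pics/side3.png

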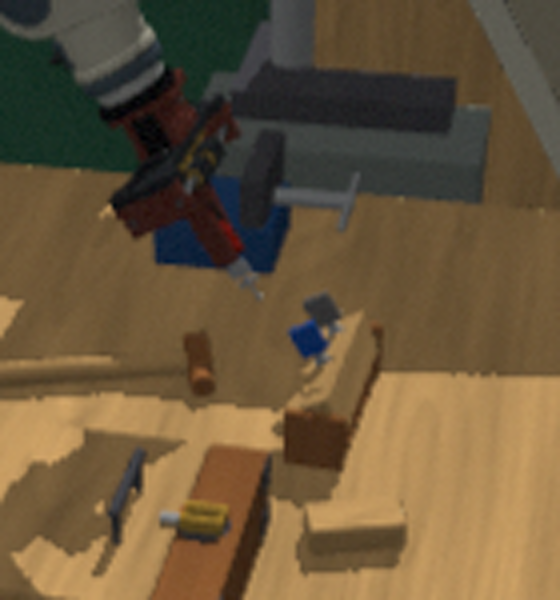

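```bash
python3 -m crank '[{"tx":5,"ty":40,"tz":0,"rx":0.2,"ry":-6,"rz":-0.6,"grip":0},{"tx":15,"ty":90,"tz":5,"rx":0.4,"ry":-12,"rz":-1.2,"grip":0},{"tx":25,"ty":140,"tz":15,"rx":0.6,"ry":-18,"rz":-1.8,"grip":0},{"tx":35,"ty":190,"tz":25,"rx":0.8,"ry":-24,"rz":-2.4,"grip":0},{"tx":40,"ty":230,"tz":30,"rx":0.9,"ry":-30,"rz":-3,"grip":0},{"tx":42.2,"ty":252.9,"tz":33.7,"rx":0.91,"ry":-30.04,"rz":-3,"grip":0},{"tx":42.2,"ty":252.9,"tz":33.7,"rx":0.91,"ry":-30.04,"rz":-3,"grip":0},{"tx":42.2,"ty":252.9,"tz":33.7,"rx":0.91,"ry":-30.04,"rz":-3,"grip":0},{"tx":42.2,"ty":252.9,"tz":33.7,"rx":0.91,"ry":-30.04,"rz":-3,"grip":0},{"tx":42.2,"ty":252.9,"tz":33.7,"rx":0.91,"ry":-30.04,"rz":-3,"grip":0}]' 40
python3 - <<'E'
from rel import *
R=tool(-0.8,0); p=(507.5,-9,99+27-3+80); rel(p,R)
from h import *
im,W=cloud("side"); cv2.imwrite("pics/s4.png",cv2.resize(im[100:190,285:375],None,fx=6,fy=6,interpolation=cv2.INTER_CUBIC)[...,::-1])
im,W=cloud("top"); cv2.imwrite("pics/t4.png",cv2.resize(im[160:250,325:415],None,fx=6,fy=6,interpolation=cv2.INTER_CUBIC)[...,::-1])
a=cv2.imread("pics/s4.png");b=cv2.imread("pics/t4.png");cv2.imwrite("pics/both4.png",cv2.resize(np.hstack([a,b]),(800,400)))
E
```

```text
clock: 7.9
tcp_pos: [507.6, -9.7, 202.8]
orientation: [[-1.0, 0.015, -0.001], [0.015, 1.0, -0.0], [0.001, -0.0, -1.0]]
contact_force: [0.4, -0.0, -0.2]
finger_gap: 0.108
t [ 0.14  0.74 -0.21] r [-0.01 -0.03 -0.08] |r| 0.1 clock 7.9 q [-0.04  0.3   1.91 -0.    0.93 -1.6 ] F [ 0.43 -0.04 -0.15] gap 9.5 tcp [507.62  -9.74 202.79]
```

View pics/both4.png

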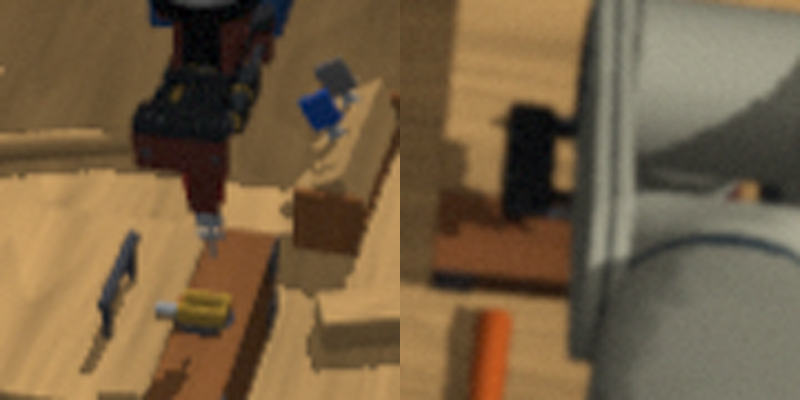

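Run:
```python
from m2 import *
from m3 import proj
im,W=cloud("side")
print(proj("side",np.array([[507.6,-9.7,139],[507.6,-9.7,165],[507.5,-9,99],[526.5,-9,99],[488.5,-9,99],[507.5,-22,99],[507.5,4,99],[545,-9,88]])))
i=im.astype(int);r,g,b=i[...,0],i[...,1],i[...,2]
y=(r>120)&(g>.62*r)&(b<.5*r); 
sub=im[158:180,318:346]; 
for row in range(160,178): print(row,' '.join('%3d/%3d'%(r[row,c],b[row,c]) for c in range(320,342)))
```

```text
m3.py:16: RuntimeWarning: Mean of empty slice.
  z=np.zeros_like(m);z[w[2]:w[3],w[0]:w[1]]=1;m=big(m&z);p=np.argwhere(m)[:,::-1];obs[n,k]=(p.mean(0),m.sum())
  ret = um.true_divide(
Traceback (most recent call last):
  File "m3.py", line 22, in <module>
    s=least_squares(res,[465,-318,82,-.07],x_scale=[10,10,10,.1],loss="soft_l1")
ValueError: Residuals are not finite in the initial point.
```

```bash
cat >> h.py <<'E'
def proj(n,X):
    c=get_calibration(n);P=np.array(X)@np.array(c["R"]).T+np.array(c["t"]); return np.c_[P[:,0]/P[:,2]*c["fx"]+c["cx"],P[:,1]/P[:,2]*c["fy"]+c["cy"]]
E
python3 - <<'E'
from m2 import *
from h import proj
im,W=cloud("side")
print(proj("side",np.array([[507.6,-9.7,139],[507.6,-9.7,165],[507.5,-9,99],[526.5,-9,99],[488.5,-9,99],[507.5,-22,99],[507.5,4,99],[545,-9,88]])))
i=im.astype(int);r,g,b=i[...,0],i[...,1],i[...,2]
for row in range(161,176): print(row,' '.join('%3d/%3d'%(r[row,c],b[row,c]) for c in range(321,341)))
E
```

```text
[[331.5 157.7]
 [331.5 151.4]
 [331.6 167.3]
 [326.1 166.7]
 [337.  168. ]
 [332.3 165.1]
 [330.8 169.6]
 [321.  168.6]]
161 170/ 84 168/ 85 167/ 84 172/ 84 176/ 88 175/ 89 161/ 79 127/ 59 125/ 47 128/ 44 131/ 45 131/ 43 133/ 46 131/ 41 132/ 46 132/ 46 130/ 46 125/ 44 125/ 43 126/ 44
162 170/ 83 166/ 81 170/ 86 174/ 86 175/ 87 170/ 84 148/ 70 118/ 46 127/ 44 128/ 47 134/ 48 132/ 47 134/ 47 133/ 46 133/ 47 133/ 47 128/ 43 125/ 44 126/ 43 127/ 45
163 167/ 80 168/ 84 172/ 83 175/ 86 176/ 86 164/ 81 131/ 61 124/ 43 129/ 49 129/ 44 134/ 48 133/ 48 133/ 47 132/ 47 134/ 49 134/ 50 129/ 44 126/ 42 127/ 43 128/ 45
164 166/ 83 168/ 83 175/ 86 175/ 87 175/ 86 165/ 81 129/ 52 128/ 43 128/ 45 135/ 49 132/ 46 133/ 45 134/ 47 133/ 46 134/ 48 132/ 45 126/ 45 126/ 41 129/ 47 127/ 45
165 166/ 82 171/ 86 175/ 84 177/ 89 172/ 83 165/ 67 156/ 52 154/ 50 152/ 48 149/ 50 151/ 50 145/ 50 142/ 51 142/ 50 140/ 49 132/ 48 129/ 44 128/ 44 127/ 45 130/ 48
166 168/ 84 173/ 86 177/ 88 172/ 83 162/ 70 144/ 46 121/ 37 131/ 44 133/ 42 132/ 40 142/ 46 140/ 44 146/ 48 148/ 46 156/ 47 152/ 50 133/ 46 128/ 47 127/ 44 128
[... 780 characters left out ...]
/ 31  59/ 46  83/ 59 131/ 48 128/ 44 117/ 40
172 160/ 80 151/ 74 137/ 69  59/ 35  64/ 36  70/ 33  74/ 31  75/ 27  78/ 31  80/ 24  83/ 27  81/ 22  81/ 24  79/ 24  73/ 36  66/ 60  95/ 50 130/ 46 126/ 43 110/ 39
173 176/ 87 165/ 80 141/ 69  65/ 29  53/ 34  47/ 38  53/ 39  49/ 35  55/ 38  57/ 38  61/ 34  65/ 37  65/ 32  66/ 30  70/ 37 100/ 63 123/ 47 131/ 45 124/ 43  84/ 30
174 175/ 87 158/ 78 102/ 46  72/ 23  67/ 31  55/ 34  46/ 39  45/ 42  37/ 40  38/ 42  41/ 39  40/ 39  40/ 32  75/ 37 115/ 44 125/ 51 133/ 46 133/ 46 119/ 39  63/ 22
175 169/ 85 147/ 71 110/ 42 118/ 41 115/ 39 110/ 41 108/ 42 108/ 44  98/ 43  53/ 30  59/ 33  65/ 32  66/ 30  92/ 37 132/ 48 131/ 44 133/ 47 129/ 46 111/ 37  60/ 21
```

Run:
```python
from h import *
a=np.mean([get_image("side")[0].astype(float) for _ in range(4)],0)
r,b=a[...,0],a[...,2]
print("cols",list(range(324,342)))
for row in range(144,160): print(row,' '.join('%3d/%3d'%(r[row,c],b[row,c]) for c in range(324,342)))
```

```text
cols [324, 325, 326, 327, 328, 329, 330, 331, 332, 333, 334, 335, 336, 337, 338, 339, 340, 341]
144 173/ 85 171/ 84 155/ 75  58/ 14  43/ 17  43/ 15  43/ 14  44/ 17  44/ 17  45/ 17  56/ 15 111/ 45 188/ 93 191/ 94 193/ 96 192/ 94 189/ 93 188/ 93
145 174/ 86 172/ 86 160/ 80  88/ 39  44/ 19  44/ 17  44/ 16  42/ 14  44/ 15  44/ 17  65/ 20 131/ 55 188/ 92 190/ 96 191/ 95 191/ 94 188/ 93 187/ 93
146 174/ 86 172/ 85 162/ 79  99/ 46  45/ 20  43/ 17  43/ 18  43/ 17  45/ 18  50/ 20 100/ 45 172/ 83 188/ 93 190/ 95 191/ 96 190/ 94 188/ 93 188/ 93
147 172/ 86 172/ 86 166/ 83 123/ 60  68/ 30  50/ 31  48/ 26  44/ 17  46/ 19  48/ 21 107/ 55 186/ 92 188/ 92 190/ 94 190/ 95 189/ 94 188/ 92 189/ 93
148 170/ 84 173/ 86 172/ 85 166/ 81 142/ 72  66/ 64  68/ 66  68/ 66  63/ 61  54/ 49  99/ 68 172/ 89 189/ 93 190/ 95 189/ 93 189/ 94 188/ 93 189/ 93
149 171/ 84 173/ 86 177/ 87 182/ 89 166/ 86  87/ 75  73/ 75  73/ 75  71/ 73  67/ 68  91/ 74 151/ 86 188/ 94 189/ 93 187/ 93 187/ 92 188/ 92 188/ 91
150 178/ 87 175/ 86 179/ 88 180/ 89 165/ 86  95/ 76  69/ 71  70/ 73  70/ 71  70/ 72  90/ 74 149/ 80 188/ 93 188/ 93 
[... 663 characters left out ...]
/ 87 171/ 85 149/ 72 110/ 46  99/ 59 102/ 51 128/ 44 127/ 45 127/ 44 127/ 45 127/ 45 127/ 45 127/ 45 125/ 43
156 171/ 85 173/ 85 173/ 85 176/ 88 175/ 86 162/ 79 126/ 57 117/ 48  96/ 60  95/ 53 127/ 43 128/ 45 127/ 44 129/ 45 129/ 45 127/ 45 125/ 42 126/ 44
157 170/ 83 173/ 85 175/ 86 175/ 87 170/ 84 149/ 71 118/ 46 122/ 47 101/ 57  87/ 61 128/ 45 129/ 46 129/ 44 130/ 46 129/ 46 126/ 44 125/ 43 126/ 44
158 172/ 84 173/ 86 176/ 87 174/ 86 163/ 81 125/ 56 123/ 44 124/ 44 120/ 48 117/ 52 129/ 44 129/ 46 130/ 47 129/ 44 129/ 45 126/ 43 126/ 44 125/ 44
159 171/ 83 173/ 85 176/ 86 173/ 86 158/ 77 105/ 44 126/ 44 127/ 45 130/ 47 129/ 44 130/ 45 129/ 43 129/ 44 129/ 44 128/ 46 127/ 47 126/ 44 124/ 43
```

```bash
python3 -m crank '[{"tx":-2,"ty":0.7,"tz":5,"rx":0,"ry":0,"rz":0,"grip":0},{"tx":-4.4,"ty":0.7,"tz":15,"rx":0,"ry":0,"rz":0,"grip":0},{"tx":-4.4,"ty":0.7,"tz":25,"rx":0,"ry":0,"rz":0,"grip":0},{"tx":-4.4,"ty":0.7,"tz":32,"rx":0,"ry":0,"rz":0,"grip":0},{"tx":-4.4,"ty":0.7,"tz":36,"rx":0,"ry":0,"rz":0,"grip":0},{"tx":-4.4,"ty":0.7,"tz":40,"rx":0,"ry":0,"rz":0,"grip":0},{"tx":-4.4,"ty":0.7,"tz":43,"rx":0,"ry":0,"rz":0,"grip":0},{"tx":-4.4,"ty":0.7,"tz":46,"rx":0,"ry":0,"rz":0,"grip":0},{"tx":-4.4,"ty":0.7,"tz":46,"rx":0,"ry":0,"rz":0,"grip":0},{"tx":-4.4,"ty":0.7,"tz":46,"rx":0,"ry":0,"rz":0,"grip":0}]' 40
python3 - <<'E'
from h import *
a=np.mean([get_image("side")[0].astype(float) for _ in range(3)],0)
cv2.imwrite("pics/s5.png",cv2.resize(a[130:180,305:365].astype(np.uint8),None,fx=10,fy=10,interpolation=cv2.INTER_CUBIC)[...,::-1])
E
```

```text
clock: 9.6
tcp_pos: [512.0, -8.4, 157.1]
orientation: [[-1.0, 0.014, 0.0], [0.014, 1.0, -0.0], [-0.0, -0.0, -1.0]]
contact_force: [-0.3, 0.2, -0.6]
finger_gap: 0.109
```

View pics/s5.png

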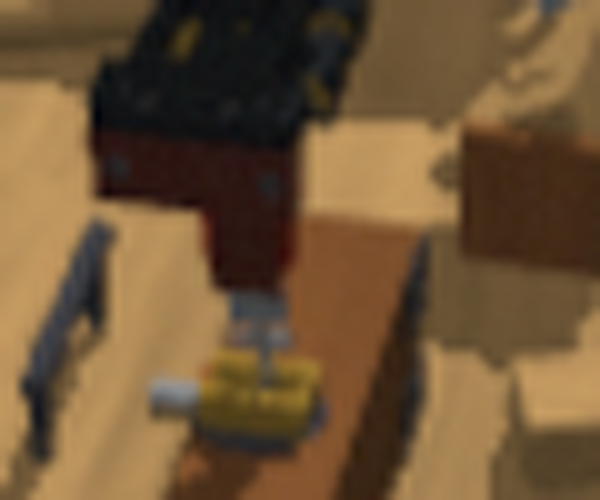

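```bash
python3 -m crank '[{"tx":0,"ty":0,"tz":6,"rx":0,"ry":0,"rz":0,"grip":0},{"tx":0,"ty":0,"tz":12,"rx":0,"ry":0,"rz":0,"grip":0},{"tx":0,"ty":0,"tz":17,"rx":0,"ry":0,"rz":0,"grip":0},{"tx":0,"ty":0,"tz":21,"rx":0,"ry":0,"rz":0,"grip":0},{"tx":0,"ty":0,"tz":25,"rx":0,"ry":0,"rz":0,"grip":0},{"tx":0,"ty":0,"tz":28,"rx":0,"ry":0,"rz":0,"grip":0},{"tx":0,"ty":0,"tz":30,"rx":0,"ry":0,"rz":0,"grip":0},{"tx":0,"ty":0,"tz":32,"rx":0,"ry":0,"rz":0,"grip":0},{"tx":0,"ty":0,"tz":33,"rx":0,"ry":0,"rz":0,"grip":0},{"tx":0,"ty":0,"tz":33,"rx":0,"ry":0,"rz":0,"grip":0}]' 40
```

```text
clock: 11.0
tcp_pos: [512.0, -8.4, 124.1]
orientation: [[-1.0, 0.014, 0.0], [0.014, 1.0, -0.0], [-0.0, -0.0, -1.0]]
contact_force: [-0.6, -0.1, -0.3]
finger_gap: 0.109
```

```bash
python3 -m crank '[{"tx":0,"ty":0,"tz":0.7,"rx":0,"ry":0,"rz":0,"grip":0},{"tx":0,"ty":0,"tz":1.4,"rx":0,"ry":0,"rz":0,"grip":0},{"tx":0,"ty":0,"tz":2,"rx":0,"ry":0,"rz":0,"grip":0},{"tx":0,"ty":0,"tz":2.6,"rx":0,"ry":0,"rz":0,"grip":0},{"tx":0,"ty":0,"tz":3.2,"rx":0,"ry":0,"rz":0,"grip":0},{"tx":0,"ty":0,"tz":3.8,"rx":0,"ry":0,"rz":0,"grip":0},{"tx":0,"ty":0,"tz":4.4,"rx":0,"ry":0,"rz":0,"grip":0},{"tx":0,"ty":0,"tz":5,"rx":0,"ry":0,"rz":0,"grip":0},{"tx":0,"ty":0,"tz":5,"rx":0,"ry":0,"rz":0,"grip":0},{"tx":0,"ty":0,"tz":5,"rx":0,"ry":0,"rz":0,"grip":0}]' 40
```

```text
clock: 12.25
tcp_pos: [512.1, -8.4, 119.6]
orientation: [[-1.0, 0.014, 0.0], [0.014, 1.0, -0.0], [-0.0, -0.0, -1.0]]
contact_force: [-1.5, -0.5, 6.8]
finger_gap: 0.109
```

```bash
python3 -m crank '[{"tx":0,"ty":0,"tz":0,"rx":0,"ry":0,"rz":3,"grip":0},{"tx":0,"ty":0,"tz":0,"rx":0,"ry":0,"rz":6,"grip":0},{"tx":0,"ty":0,"tz":0,"rx":0,"ry":0,"rz":9,"grip":0},{"tx":0,"ty":0,"tz":0,"rx":0,"ry":0,"rz":11,"grip":0},{"tx":0,"ty":0,"tz":0,"rx":0,"ry":0,"rz":13,"grip":0},{"tx":0,"ty":0,"tz":0,"rx":0,"ry":0,"rz":15,"grip":0},{"tx":0,"ty":0,"tz":0,"rx":0,"ry":0,"rz":17,"grip":0},{"tx":0,"ty":0,"tz":0,"rx":0,"ry":0,"rz":19,"grip":0},{"tx":0,"ty":0,"tz":0,"rx":0,"ry":0,"rz":20,"grip":0},{"tx":0,"ty":0,"tz":0,"rx":0,"ry":0,"rz":20,"grip":0}]' 40
python3 -c "
from workcell import *
s=get_state();print(s['torque'],s['contact_force'],s['orientation'][:,0])"
```

```text
clock: 13.5
tcp_pos: [512.2, -8.7, 119.7]
orientation: [[-0.934, 0.356, 0.001], [0.356, 0.934, -0.001], [-0.001, -0.0, -1.0]]
contact_force: [-0.7, -3.5, 5.0]
finger_gap: 0.111
[-0.63357578  0.04627732  0.08031315] [-0.68819451 -3.51400264  4.9986318 ] [-9.34475928e-01  3.56025636e-01 -6.97109864e-04]
```

```bash
python3 -m crank '[{"tx":0,"ty":0,"tz":0,"rx":0,"ry":0,"rz":2,"grip":0},{"tx":0,"ty":0,"tz":0,"rx":0,"ry":0,"rz":4,"grip":0},{"tx":0,"ty":0,"tz":0,"rx":0,"ry":0,"rz":6,"grip":0},{"tx":0,"ty":0,"tz":0,"rx":0,"ry":0,"rz":8,"grip":0},{"tx":0,"ty":0,"tz":0,"rx":0,"ry":0,"rz":10,"grip":0},{"tx":0,"ty":0,"tz":0,"rx":0,"ry":0,"rz":12,"grip":0},{"tx":0,"ty":0,"tz":0,"rx":0,"ry":0,"rz":14,"grip":0},{"tx":0,"ty":0,"tz":0,"rx":0,"ry":0,"rz":15,"grip":0},{"tx":0,"ty":0,"tz":0,"rx":0,"ry":0,"rz":15,"grip":0},{"tx":0,"ty":0,"tz":0,"rx":0,"ry":0,"rz":15,"grip":0}]' 40
python3 - <<'E'
from h import *
s=get_state();print(s['torque'],s['contact_force'],s['orientation'][:,0])
a=np.mean([get_image("side")[0].astype(float) for _ in range(3)],0)
cv2.imwrite("pics/s6.png",cv2.resize(a[130:180,305:365].astype(np.uint8),None,fx=10,fy=10,interpolation=cv2.INTER_CUBIC)[...,::-1])
E
```

```text
clock: 14.75
tcp_pos: [512.1, -9.0, 119.8]
orientation: [[-0.81, 0.587, 0.0], [0.587, 0.81, -0.001], [-0.001, -0.001, -1.0]]
contact_force: [-1.5, -4.7, 4.7]
finger_gap: 0.114
[-0.97738488  0.14311703  0.10271005] [-1.46342617 -4.66891979  4.74464958] [-0.80982664  0.58666861 -0.00086298]
```

View pics/s6.png

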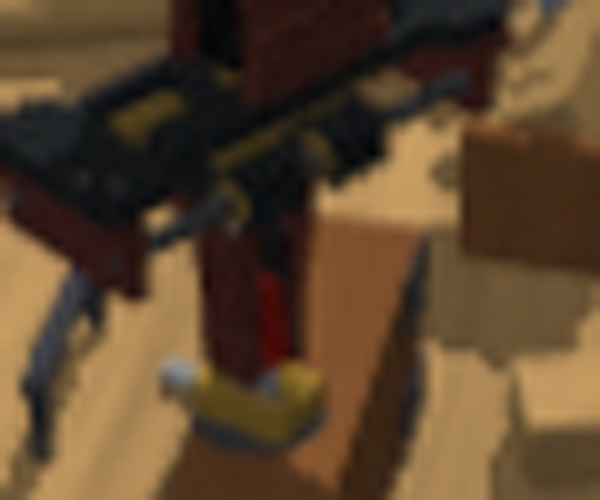

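```bash
python3 -m crank '[{"tx":-0.3,"ty":-0.4,"tz":0,"rx":0,"ry":0,"rz":6,"grip":0},{"tx":-0.6,"ty":-0.8,"tz":0,"rx":0,"ry":0,"rz":12,"grip":0},{"tx":-0.6,"ty":-0.8,"tz":0,"rx":0,"ry":0,"rz":18,"grip":0},{"tx":-0.6,"ty":-0.8,"tz":0,"rx":0,"ry":0,"rz":24,"grip":0},{"tx":-0.6,"ty":-0.8,"tz":0,"rx":0,"ry":0,"rz":30,"grip":0},{"tx":-0.6,"ty":-0.8,"tz":0,"rx":0,"ry":0,"rz":36,"grip":0},{"tx":-0.6,"ty":-0.8,"tz":0,"rx":0,"ry":0,"rz":42,"grip":0},{"tx":-0.6,"ty":-0.8,"tz":0,"rx":0,"ry":0,"rz":46,"grip":0},{"tx":-0.6,"ty":-0.8,"tz":0,"rx":0,"ry":0,"rz":50,"grip":0},{"tx":-0.6,"ty":-0.8,"tz":0,"rx":0,"ry":0,"rz":50,"grip":0}]' 40
python3 - <<'E'
from workcell import *
import numpy as np
s=get_state();print(s['torque'],s['contact_force'],180-np.degrees(np.arctan2(*s['orientation'][[1,0],0])),s['q'])
E
```

```text
clock: 16.15
tcp_pos: [511.1, -9.9, 119.7]
orientation: [[-0.069, 0.998, -0.002], [0.998, 0.069, -0.001], [-0.001, -0.002, -1.0]]
contact_force: [-4.3, -3.6, 8.7]
finger_gap: 0.108
[-0.5639243   0.75514985  0.01330553] [-4.33407142 -3.64475477  8.66283698] 86.03644740011143 [-4.21438632e-02  4.35696026e-01  1.95570982e+00 -1.42976555e-03
  7.51992323e-01 -1.10275092e-01]
```

```bash
python3 -m crank '[{"tx":0,"ty":0,"tz":0,"rx":0,"ry":0,"rz":1.5,"grip":0},{"tx":0,"ty":0,"tz":0,"rx":0,"ry":0,"rz":3,"grip":0},{"tx":0,"ty":0,"tz":0,"rx":0,"ry":0,"rz":4.5,"grip":0},{"tx":0,"ty":0,"tz":0,"rx":0,"ry":0,"rz":6,"grip":0},{"tx":0,"ty":0,"tz":0,"rx":0,"ry":0,"rz":7,"grip":0},{"tx":0,"ty":0,"tz":0,"rx":0,"ry":0,"rz":8,"grip":0},{"tx":0,"ty":0,"tz":0,"rx":0,"ry":0,"rz":8,"grip":0},{"tx":0,"ty":0,"tz":0,"rx":0,"ry":0,"rz":8,"grip":0},{"tx":0,"ty":0,"tz":0,"rx":0,"ry":0,"rz":8,"grip":0},{"tx":0,"ty":0,"tz":0,"rx":0,"ry":0,"rz":8,"grip":0}]' 40
python3 - <<'E'
from workcell import *
import numpy as np
s=get_state();print(s['torque'],s['contact_force'],180-np.degrees(np.arctan2(*s['orientation'][[1,0],0])),s['q'])
E
```

```text
clock: 17.4
tcp_pos: [510.7, -9.8, 119.7]
orientation: [[0.071, 0.997, -0.003], [0.997, -0.071, -0.001], [-0.001, -0.003, -1.0]]
contact_force: [-3.1, -1.3, 7.2]
finger_gap: 0.114
[-0.43306277  0.40114721  0.30852575] [-3.11327623 -1.29437634  7.21972776] 94.07775079178536 [-4.19528674e-02  4.35507030e-01  1.95597842e+00 -1.41556491e-03
  7.52676357e-01  3.02530434e-02]
```

```bash
python3 -m crank '[{"tx":0,"ty":0,"tz":0,"rx":0,"ry":0,"rz":1,"grip":0},{"tx":0,"ty":0,"tz":0,"rx":0,"ry":0,"rz":2,"grip":0},{"tx":0,"ty":0,"tz":0,"rx":0,"ry":0,"rz":3,"grip":0},{"tx":0,"ty":0,"tz":0,"rx":0,"ry":0,"rz":4,"grip":0},{"tx":0,"ty":0,"tz":0,"rx":0,"ry":0,"rz":4,"grip":0},{"tx":0,"ty":0,"tz":0,"rx":0,"ry":0,"rz":4,"grip":0},{"tx":0,"ty":0,"tz":0,"rx":0,"ry":0,"rz":4,"grip":0},{"tx":0,"ty":0,"tz":0,"rx":0,"ry":0,"rz":4,"grip":0},{"tx":0,"ty":0,"tz":0,"rx":0,"ry":0,"rz":4,"grip":0},{"tx":0,"ty":0,"tz":0,"rx":0,"ry":0,"rz":4,"grip":0}]' 40
python3 - <<'E'
from h import *
s=get_state();print(s['torque'],s['contact_force'],180-np.degrees(np.arctan2(*s['orientation'][[1,0],0])),s['q'][5])
E
```

```text
clock: 18.65
tcp_pos: [510.7, -9.8, 119.8]
orientation: [[0.14, 0.99, -0.003], [0.99, -0.14, -0.001], [-0.002, -0.002, -1.0]]
contact_force: [-1.3, -3.3, 5.5]
finger_gap: 0.11
[-0.50769832  0.20822578  0.64437199] [-1.3490144  -3.25593852  5.51156753] 98.06011923267306 0.10031983702263686
```

```bash
python3 -m crank '[{"tx":0,"ty":0,"tz":0,"rx":0,"ry":0,"rz":-3,"grip":0},{"tx":0,"ty":0,"tz":0,"rx":0,"ry":0,"rz":-7,"grip":0},{"tx":0,"ty":0,"tz":-3,"rx":0,"ry":0,"rz":-7,"grip":0},{"tx":0,"ty":0,"tz":-10,"rx":0,"ry":0,"rz":-7,"grip":0},{"tx":0,"ty":0,"tz":-20,"rx":0,"ry":0,"rz":-7,"grip":0},{"tx":0,"ty":0,"tz":-32,"rx":0,"ry":0,"rz":-7,"grip":0},{"tx":0,"ty":0,"tz":-46,"rx":0,"ry":0,"rz":-7,"grip":0},{"tx":0,"ty":0,"tz":-70,"rx":0,"ry":0,"rz":-7,"grip":0},{"tx":0,"ty":0,"tz":-95,"rx":0,"ry":0,"rz":-7,"grip":0},{"tx":0,"ty":0,"tz":-95,"rx":0,"ry":0,"rz":-7,"grip":0}]' 40
python3 - <<'E'
from rel import *
s=get_state(); print(s["torque"])
# release pose in tray: tool leaning outward 45 deg along tool-x plane at chosen azimuth
for az in(-90,-60,-40,30,):
  for lean in(-45,45):
    R=tool(az,lean); print(az,lean,"toolz",R[:,2]); rel(np.array([517,326,70])-0*R[:,2],R)
E
```

```text
clock: 19.9
tcp_pos: [512.3, -9.8, 217.1]
orientation: [[0.019, 1.0, 0.002], [1.0, -0.019, -0.001], [-0.001, 0.002, -1.0]]
contact_force: [-1.2, 0.2, -0.6]
finger_gap: 0.108
[-0.03 -0.04 -0.04]
-90 -45 toolz [ 0.   -0.71 -0.71]
t [335.99  -1.82 146.67] r [ -0.31 -44.92  -1.06] |r| 44.9 clock 19.9 q [-0.04  0.28  1.89 -0.    0.96 -0.02] F [-1.16  0.25 -0.55] gap 9.5 tcp [512.25  -9.76 217.13]
-90 45 toolz [-0.    0.71 -0.71]
t [335.99  -1.82 146.67] r [ 0.53 45.08 -0.97] |r| 45.1 clock 19.9 q [-0.04  0.28  1.89 -0.    0.96 -0.02] F [-1.16  0.25 -0.55] gap 9.5 tcp [512.25  -9.76 217.13]
-60 -45 toolz [ 0.35 -0.61 -0.71]
t [335.99  -1.82 146.67] r [-12.11 -43.76 -29.47] |r| 54.1 clock 19.9 q [-0.04  0.28  1.89 -0.    0.96 -0.02] F [-1.16  0.25 -0.55] gap 9.5 tcp [512.25  -9.76 217.13]
-60 45 toolz [-0.35  0.61 -0.71]
t [335.99  -1.82 146.67] r [ 12.28  43.98 -29.41] |r| 54.3 clock 19.9 q [-0.04  0.28  1.89 -0.    0.96 -0.02] F [-1.16  0.25 -0.55] gap 9.5 tcp [512.25  -9.76 217.13]
-40 -45 toolz [ 0.54 -0.45 -0.71]
t [335.99  -1.82 146.67] r [-19.95 -41.8  -48.37] |r| 67.0 clock 19.9 q [-0.04  0.28  1.89 -0.    0.96 -0.02] F [-1.16  0.25 -0.55] gap 9.5 tcp [512.25  -9.76 217.13]
-40 45 toolz [-0.54  0.45 -0.71]
t [335.99  -1.82 146.67] r [ 20.1   42.04 -48.33] |r| 67.1 clock 19.9 q [-0.04  0.28  1.89 -0.    0.96 -0.02] F [-1.16  0.25 -0.55] gap 9.5 tcp [512.25  -9.76 217.13]
30 -45 toolz [ 0.61  0.35 -0.71]
t [335.99  -1.82 146.67] r [ -47.11  -26.45 -113.7 ] |r| 125.9 clock 19.9 q [-0.04  0.28  1.89 -0.    0.96 -0.02] F [-1.16  0.25 -0.55] gap 9.5 tcp [512.25  -9.76 217.13]
30 45 toolz [-0.61 -0.35 -0.71]
t [335.99  -1.82 146.67] r [  47.1    26.78 -113.76] |r| 126.0 clock 19.9 q [-0.04  0.28  1.89 -0.    0.96 -0.02] F [-1.16  0.25 -0.55] gap 9.5 tcp [512.25  -9.76 217.13]
```

```bash
python3 -m crank '[{"tx":40,"ty":0,"tz":0,"rx":0,"ry":0,"rz":0,"grip":0},{"tx":90,"ty":0,"tz":0,"rx":0,"ry":7,"rz":0,"grip":0},{"tx":140,"ty":0,"tz":10,"rx":0,"ry":16,"rz":0,"grip":0},{"tx":190,"ty":-0.5,"tz":20,"rx":0,"ry":25,"rz":0,"grip":0},{"tx":240,"ty":-1,"tz":40,"rx":0,"ry":34,"rz":0,"grip":0},{"tx":280,"ty":-1,"tz":70,"rx":0,"ry":43,"rz":0,"grip":0},{"tx":310,"ty":-1,"tz":100,"rx":0,"ry":52,"rz":0,"grip":0},{"tx":318,"ty":-1,"tz":120,"rx":0,"ry":55,"rz":0,"grip":0},{"tx":318,"ty":-1,"tz":130,"rx":0,"ry":55,"rz":0,"grip":0},{"tx":318,"ty":-1,"tz":130,"rx":0,"ry":55,"rz":0,"grip":0}]' 40
python3 - <<'E'
from rel import *
rel((517,308,46),tool(-90,55))
E
```

```text
clock: 21.15
tcp_pos: [517.2, 307.7, 86.1]
orientation: [[0.01, 1.0, 0.016], [0.576, -0.019, 0.817], [0.818, 0.001, -0.576]]
contact_force: [-0.6, -0.3, -0.2]
finger_gap: 0.114
t [-32.64  -0.27  23.31] r [ 0.91  0.16 -0.59] |r| 1.1 clock 21.15 q [ 0.11  0.74  1.96  1.38  0.97 -1.03] F [-0.63 -0.31 -0.22] gap 10.0 tcp [517.24 307.73  86.11]
```

Lower, release, and back away along the tool axis.

```bash
python3 -m crank '[{"tx":-10,"ty":0,"tz":7,"rx":0,"ry":0,"rz":0,"grip":0},{"tx":-20,"ty":0,"tz":14,"rx":0,"ry":0,"rz":0,"grip":0},{"tx":-28,"ty":0,"tz":20,"rx":0,"ry":0,"rz":0,"grip":0},{"tx":-32.6,"ty":0,"tz":23.3,"rx":0,"ry":0,"rz":0,"grip":0},{"tx":-32.6,"ty":0,"tz":23.3,"rx":0,"ry":0,"rz":0,"grip":0},{"tx":-32.6,"ty":0,"tz":23.3,"rx":0,"ry":0,"rz":0,"grip":0.4},{"tx":-32.6,"ty":0,"tz":23.3,"rx":0,"ry":0,"rz":0,"grip":0.4},{"tx":-32.6,"ty":0,"tz":23.3,"rx":0,"ry":0,"rz":0,"grip":0.4},{"tx":-32.6,"ty":0,"tz":23.3,"rx":0,"ry":0,"rz":0,"grip":0.4},{"tx":-32.6,"ty":0,"tz":23.3,"rx":0,"ry":0,"rz":0,"grip":0.4}]' 40
python3 -m crank '[{"tx":0,"ty":0,"tz":-15,"rx":0,"ry":0,"rz":0,"grip":0.4},{"tx":0,"ty":0,"tz":-30,"rx":0,"ry":0,"rz":0,"grip":0.4},{"tx":0,"ty":0,"tz":-50,"rx":0,"ry":0,"rz":0,"grip":0.4},{"tx":30,"ty":0,"tz":-80,"rx":0,"ry":-8,"rz":0,"grip":0.4},{"tx":60,"ty":0,"tz":-110,"rx":0,"ry":-17,"rz":0,"grip":0.4},{"tx":90,"ty":0,"tz":-140,"rx":0,"ry":-26,"rz":0,"grip":0.4},{"tx":110,"ty":0,"tz":-160,"rx":0,"ry":-35,"rz":0,"grip":0.4},{"tx":110,"ty":0,"tz":-180,"rx":0,"ry":-44,"rz":0,"grip":0.4},{"tx":110,"ty":0,"tz":-200,"rx":0,"ry":-53,"rz":0,"grip":0.4},{"tx":110,"ty":0,"tz":-200,"rx":0,"ry":-55,"rz":0,"grip":0.4}]' 40
python3 - <<'E'
from h import *
a=get_image("side")[0];cv2.imwrite("pics/s7.png",cv2.resize(a[100:300,220:420],None,fx=3,fy=3,interpolation=cv2.INTER_CUBIC)[...,::-1])
E
```

```text
clock: 22.4
tcp_pos: [517.3, 308.0, 46.1]
orientation: [[0.01, 1.0, 0.016], [0.576, -0.019, 0.817], [0.818, 0.001, -0.576]]
contact_force: [-0.5, -0.1, -0.7]
finger_gap: 0.401
clock: 23.65
tcp_pos: [516.0, 207.4, 253.7]
orientation: [[0.019, 1.0, 0.005], [1.0, -0.019, -0.005], [-0.005, 0.005, -1.0]]
contact_force: [-0.2, -0.5, -0.6]
finger_gap: 0.4
```

View pics/s7.png

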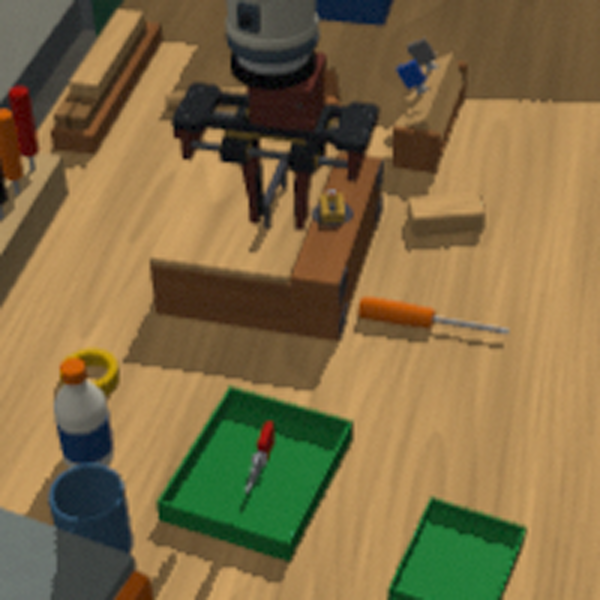

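```bash
cat > lid.py <<'E'
from rel import *
B=np.array([[0,1,0],[1,0,0],[0,0,-1.]]).T
Z=Ro.from_euler("z",-0.8,degrees=True).as_matrix()
BAR=np.array([576.5,-9,119.]); 
def pose(th,back=0,phi0=-30,bar=BAR):
    h=bar+Z@np.array([115,0,-45]); Q=Z@Ro.from_euler("y",th,degrees=True).as_matrix()@Z.T
    R=Q@Z@Ro.from_euler("y",phi0,degrees=True).as_matrix()@B
    return h+Q@(bar-h)+R[:,2]*(2-back),R
E
python3 - <<'E'
from lid import *
rel(*pose(0,90)); rel(*pose(0,0))
from h import *
for n in("top","side"):
    im,W=cloud(n);x,y,z=np.moveaxis(np.nan_to_num(W,nan=-9),-1,0)
    P=W[(abs(x-577)<14)&(abs(y+9)<45)&(z>112)&(z<130)]; print(n,len(P),np.percentile(P,[5,50,95],axis=0) if len(P) else "")
E
```

```text
t [-215.28   20.85   58.8 ] r [-29.81   0.38  -0.21] |r| 29.8 clock 23.7 q [ 0.36  0.3   1.77 -0.01  1.07  0.39] F [-0.08  0.87  1.11] gap 34.9 tcp [515.6  207.57 252.78]
t [-214.63   65.59  136.88] r [-29.81   0.38  -0.21] |r| 29.8 clock 23.7 q [ 0.36  0.3   1.77 -0.01  1.07  0.39] F [-0.08  0.87  1.11] gap 34.9 tcp [515.6  207.57 252.78]
top 108 [[571.98 -50.17 117.08]
 [575.88 -11.3  122.57]
 [581.74  28.85 127.51]]
side 48 [[572.5  -39.07 118.08]
 [575.44  -1.78 124.81]
 [581.1   31.74 127.14]]
```

```bash
python3 -m crank '[{"tx":-45,"ty":4,"tz":10,"rx":-5,"ry":0,"rz":0,"grip":0.27},{"tx":-90,"ty":8,"tz":20,"rx":-10,"ry":0,"rz":0,"grip":0.27},{"tx":-135,"ty":12,"tz":30,"rx":-17,"ry":0,"rz":0,"grip":0.27},{"tx":-180,"ty":16,"tz":45,"rx":-24,"ry":0.2,"rz":0,"grip":0.27},{"tx":-215,"ty":20.8,"tz":58.8,"rx":-29.8,"ry":0.4,"rz":-0.2,"grip":0.27},{"tx":-215,"ty":20.8,"tz":58.8,"rx":-29.8,"ry":0.4,"rz":-0.2,"grip":0.27},{"tx":-215,"ty":36,"tz":85,"rx":-29.8,"ry":0.4,"rz":-0.2,"grip":0.27},{"tx":-214.6,"ty":50,"tz":110,"rx":-29.8,"ry":0.4,"rz":-0.2,"grip":0.27},{"tx":-214.6,"ty":60,"tz":127,"rx":-29.8,"ry":0.4,"rz":-0.2,"grip":0.27},{"tx":-214.6,"ty":60,"tz":127,"rx":-29.8,"ry":0.4,"rz":-0.2,"grip":0.27}]' 30
python3 - <<'E'
from lid import *
rel(*pose(0,0))
from h import *
a=get_image("side")[0];cv2.imwrite("pics/s8.png",cv2.resize(a[110:200,260:380],None,fx=6,fy=6,interpolation=cv2.INTER_CUBIC)[...,::-1])
E
```

```text
clock: 25.05
tcp_pos: [575.3, -9.5, 133.1]
orientation: [[0.013, 0.874, 0.486], [1.0, -0.014, -0.001], [0.006, 0.486, -0.874]]
contact_force: [-0.7, -0.3, 0.1]
finger_gap: 0.271
t [ 0.43 -5.81 14.91] r [-0.95 -0.34 -0.11] |r| 1.0 clock 25.05 q [-0.05  0.39  2.13  0.21  0.11 -0.24] F [-0.65 -0.34  0.08] gap 23.8 tcp [575.34  -9.51 133.12]
```

View pics/s8.png

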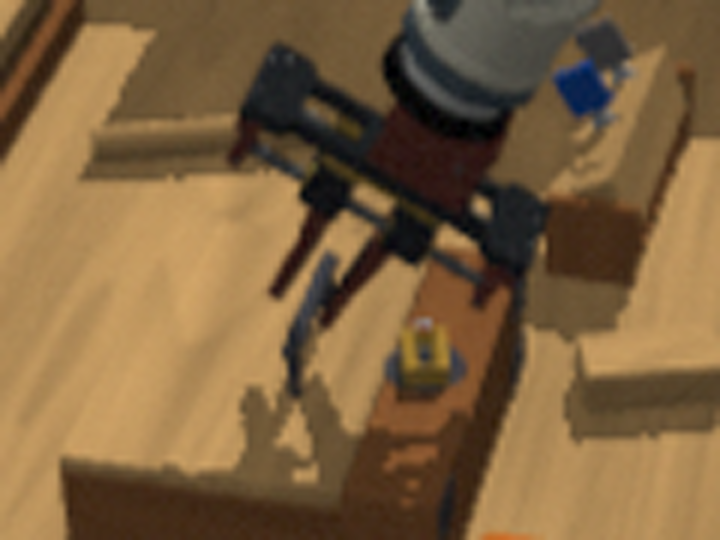

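Run:
```python
from lid import *
rel(*pose(0,25,-15)); rel(*pose(0,0,-15))
```

```text
t [ 0.57  0.16 -8.84] r [14.06 -0.35 -0.06] |r| 14.1 clock 25.1 q [-0.05  0.39  2.14  0.21  0.11 -0.24] F [-0.48 -1.15  0.64] gap 23.6 tcp [574.7   -9.49 133.41]
t [ 0.41 -5.91 15.41] r [14.06 -0.35 -0.06] |r| 14.1 clock 25.1 q [-0.05  0.39  2.14  0.21  0.11 -0.24] F [-0.48 -1.15  0.64] gap 23.6 tcp [574.7   -9.49 133.41]
```

```bash
python3 -m crank '[{"tx":0.5,"ty":0,"tz":-9,"rx":7,"ry":0,"rz":0,"grip":0.27},{"tx":0.5,"ty":0.2,"tz":-9,"rx":14,"ry":-0.3,"rz":0,"grip":0.27},{"tx":0.5,"ty":0.2,"tz":-9,"rx":14,"ry":-0.3,"rz":0,"grip":0.27},{"tx":0.5,"ty":-2,"tz":0,"rx":14,"ry":-0.3,"rz":0,"grip":0.27},{"tx":0.4,"ty":-4,"tz":8,"rx":14,"ry":-0.3,"rz":0,"grip":0.27},{"tx":0.4,"ty":-5.9,"tz":15.4,"rx":14,"ry":-0.3,"rz":0,"grip":0.27},{"tx":0.4,"ty":-5.9,"tz":15.4,"rx":14,"ry":-0.3,"rz":0,"grip":0},{"tx":0.4,"ty":-5.9,"tz":15.4,"rx":14,"ry":-0.3,"rz":0,"grip":0},{"tx":0.4,"ty":-5.9,"tz":15.4,"rx":14,"ry":-0.3,"rz":0,"grip":0},{"tx":0.4,"ty":-5.9,"tz":15.4,"rx":14,"ry":-0.3,"rz":0,"grip":0}]' 30
python3 - <<'E'
from lid import *
rel(*pose(0,0,-15))
p0,R0=pose(0,0,-15); s=get_state(); p0=s["tcp_pos"]; R0=s["orientation"]
h=BAR+Z@np.array([115,0,-45])
for th in range(3,31,3):
    Q=Z@Ro.from_euler("y",th,degrees=True).as_matrix()@Z.T
    print(th,R0.T@(h+Q@(p0-h)-p0),np.degrees(Ro.from_matrix(R0.T@Q@R0).as_rotvec()))
E
```

```text
clock: 26.35
tcp_pos: [578.1, -9.1, 117.2]
orientation: [[0.015, 0.965, 0.262], [1.0, -0.014, -0.003], [0.001, 0.262, -0.965]]
contact_force: [6.1, 0.0, -8.4]
finger_gap: 0.115
t [ 0.08 -1.08 -0.16] r [ 0.18 -0.05 -0.06] |r| 0.2 clock 26.35 q [-0.04  0.45  1.98  0.02  0.45 -0.04] F [ 6.09  0.02 -8.35] gap 10.1 tcp [578.1   -9.1  117.19]
3 [ 0.01  3.87 -5.04] [ 3. -0.  0.]
6 [ 0.02  8.   -9.87] [ 6.   -0.01  0.  ]
9 [  0.02  12.37 -14.47] [ 9.   -0.01  0.01]
12 [  0.03  16.98 -18.84] [12.   -0.01  0.01]
15 [  0.04  21.82 -22.97] [15.   -0.01  0.01]
18 [  0.05  26.86 -26.83] [18.   -0.02  0.01]
21 [  0.06  32.1  -30.43] [21.   -0.02  0.02]
24 [  0.06  37.52 -33.74] [24.   -0.02  0.02]
27 [  0.07  43.1  -36.77] [27.   -0.03  0.02]
30 [  0.08  48.84 -39.51] [30.   -0.03  0.02]
```

```bash
python3 -m crank '[{"tx":0,"ty":3.9,"tz":-5,"rx":3,"ry":0,"rz":0,"grip":0},{"tx":0,"ty":8,"tz":-9.9,"rx":6,"ry":0,"rz":0,"grip":0},{"tx":0,"ty":12.4,"tz":-14.5,"rx":9,"ry":0,"rz":0,"grip":0},{"tx":0,"ty":17,"tz":-18.8,"rx":12,"ry":0,"rz":0,"grip":0},{"tx":0,"ty":21.8,"tz":-23,"rx":15,"ry":0,"rz":0,"grip":0},{"tx":0,"ty":26.9,"tz":-26.8,"rx":18,"ry":0,"rz":0,"grip":0},{"tx":0,"ty":32.1,"tz":-30.4,"rx":21,"ry":0,"rz":0,"grip":0},{"tx":0,"ty":37.5,"tz":-33.7,"rx":24,"ry":0,"rz":0,"grip":0},{"tx":0,"ty":37.5,"tz":-33.7,"rx":24,"ry":0,"rz":0,"grip":0},{"tx":0,"ty":37.5,"tz":-33.7,"rx":24,"ry":0,"rz":0,"grip":0}]' 30
cat > arc.py <<'E'
from lid import *
s=get_state(); p0=s["tcp_pos"]; R0=s["orientation"]; h=np.array([692,-10.5,74]); print(s["contact_force"],s["torque"],s["q"],s["finger_gap"],"dist",np.linalg.norm((p0-h)[[0,2]]))
for th in range(4,45,4):
    Q=Z@Ro.from_euler("y",th,degrees=True).as_matrix()@Z.T
    print(th,R0.T@(h+Q@(p0-h)-p0),np.degrees(Ro.from_matrix(R0.T@Q@R0).as_rotvec()))
E
python3 arc.py
```

```text
clock: 27.6
tcp_pos: [604.9, -9.5, 159.3]
orientation: [[0.015, 0.988, -0.153], [1.0, -0.014, 0.003], [0.001, -0.153, -0.988]]
contact_force: [-2.1, -1.1, -1.4]
finger_gap: 0.113
[-2.07 -1.06 -1.36] [-0.06  0.16 -0.02] [-0.03  0.55  1.62 -0.    1.12 -0.02] 0.11319623284472956 dist 121.9142820933721
4 [ 0.01  5.19 -6.74] [ 4. -0.  0.]
8 [  0.02  10.84 -13.11] [ 8.   -0.    0.01]
12 [  0.03  16.92 -19.06] [12.   -0.01  0.01]
16 [  0.04  23.4  -24.58] [16.   -0.01  0.02]
20 [  0.05  30.25 -29.63] [20.   -0.01  0.02]
24 [  0.06  37.43 -34.19] [24.   -0.01  0.03]
28 [  0.07  44.92 -38.23] [28.   -0.02  0.03]
32 [  0.08  52.67 -41.75] [32.   -0.02  0.04]
36 [  0.09  60.65 -44.72] [36.   -0.02  0.04]
40 [  0.1   68.81 -47.12] [40.   -0.02  0.05]
44 [  0.1   77.12 -48.95] [44.   -0.03  0.05]
```

```bash
python3 -m crank '[{"tx":0,"ty":5.2,"tz":-6.7,"rx":4,"ry":0,"rz":0,"grip":0},{"tx":0,"ty":10.8,"tz":-13.1,"rx":8,"ry":0,"rz":0,"grip":0},{"tx":0,"ty":16.9,"tz":-19.1,"rx":12,"ry":0,"rz":0,"grip":0},{"tx":0,"ty":23.4,"tz":-24.6,"rx":16,"ry":0,"rz":0,"grip":0},{"tx":0,"ty":30.3,"tz":-29.6,"rx":20,"ry":0,"rz":0,"grip":0},{"tx":0.1,"ty":37.4,"tz":-34.2,"rx":24,"ry":0,"rz":0,"grip":0},{"tx":0.1,"ty":44.9,"tz":-38.2,"rx":28,"ry":0,"rz":0,"grip":0},{"tx":0.1,"ty":52.7,"tz":-41.8,"rx":32,"ry":0,"rz":0,"grip":0},{"tx":0.1,"ty":60.7,"tz":-44.7,"rx":36,"ry":0,"rz":0,"grip":0},{"tx":0.1,"ty":68.8,"tz":-47.1,"rx":40,"ry":0,"rz":0,"grip":0}]' 30
python3 - <<'E'
from h import *
s=get_state();print(s["contact_force"],s["torque"],s["q"],s["tcp_pos"],s["orientation"][:,2])
im,W=cloud("side");x,y,z=np.moveaxis(np.nan_to_num(W,nan=-9),-1,0)
P=W[(x>530)&(x<720)&(y>70)&(y<115)&(z>90)]; print(len(P), np.percentile(P,[2,50,98],axis=0) if len(P) else ""); 
if len(P): f=np.polyfit(P[:,0],P[:,2],1);print("lid angle",np.arctan(-f[0]))
E
```

```text
clock: 28.85
tcp_pos: [679.7, -10.8, 195.8]
orientation: [[0.015, 0.656, -0.754], [1.0, -0.009, 0.012], [0.001, -0.755, -0.656]]
contact_force: [-5.0, -0.9, 2.3]
finger_gap: 0.117
[-5.04979777 -0.92294717  2.25003694] [-0.10561771  0.26290665  0.07754312] [-0.02889999  0.98819303  0.91720657 -0.01171787  2.0910664  -0.01574867] [679.68353047 -10.75047237 195.7583547 ] [-0.75444698  0.01163815 -0.65625781]
133 [[624.4730882   72.11260347  94.32535158]
 [650.63481558 108.22919458 172.72990559]
 [691.50756454 112.32007777 222.50931158]]
lid angle 1.0958869412396588
```

```bash
python3 -m crank '[{"tx":0,"ty":0,"tz":0,"rx":0,"ry":0,"rz":0,"grip":0.28},{"tx":0,"ty":0,"tz":0,"rx":0,"ry":0,"rz":0,"grip":0.28},{"tx":0,"ty":0,"tz":0,"rx":0,"ry":0,"rz":0,"grip":0.28},{"tx":0,"ty":0,"tz":-10,"rx":0,"ry":0,"rz":0,"grip":0.28},{"tx":0,"ty":0,"tz":-20,"rx":0,"ry":0,"rz":0,"grip":0.28},{"tx":0,"ty":0,"tz":-35,"rx":0,"ry":0,"rz":0,"grip":0.28},{"tx":0,"ty":0,"tz":-50,"rx":0,"ry":0,"rz":0,"grip":0.28},{"tx":0,"ty":0,"tz":-70,"rx":0,"ry":0,"rz":0,"grip":0.28},{"tx":0,"ty":0,"tz":-85,"rx":0,"ry":0,"rz":0,"grip":0.28},{"tx":0,"ty":0,"tz":-85,"rx":0,"ry":0,"rz":0,"grip":0.28}]' 30
python3 - <<'E'
from h import *
s=get_state();print(s["contact_force"],s["q"],s["tcp_pos"])
im,W=cloud("side");x,y,z=np.moveaxis(np.nan_to_num(W,nan=-9),-1,0)
P=W[(x>530)&(x<720)&(y>70)&(y<115)&(z>90)]; f=np.polyfit(P[:,0],P[:,2],1);print("lid angle",np.arctan(-f[0]),len(P),P.max(0))
cv2.imwrite("pics/s9.png",cv2.resize(im[80:300,200:420],None,fx=2.7,fy=2.7,interpolation=cv2.INTER_CUBIC)[...,::-1])
E
```

```text
clock: 30.15
tcp_pos: [745.3, -11.7, 251.8]
orientation: [[0.015, 0.654, -0.756], [1.0, -0.009, 0.012], [0.001, -0.756, -0.654]]
contact_force: [0.1, 0.2, 0.0]
finger_gap: 0.281
[0.08482635 0.16074966 0.0409621 ] [-0.02798169  1.07864894  0.60845499 -0.01277303  2.31209125 -0.0179134 ] [745.27864003 -11.74131161 251.82068748]
lid angle 1.2846420532055487 145 [694.11022733 113.7122681  629.04734909]
```

View pics/s9.png

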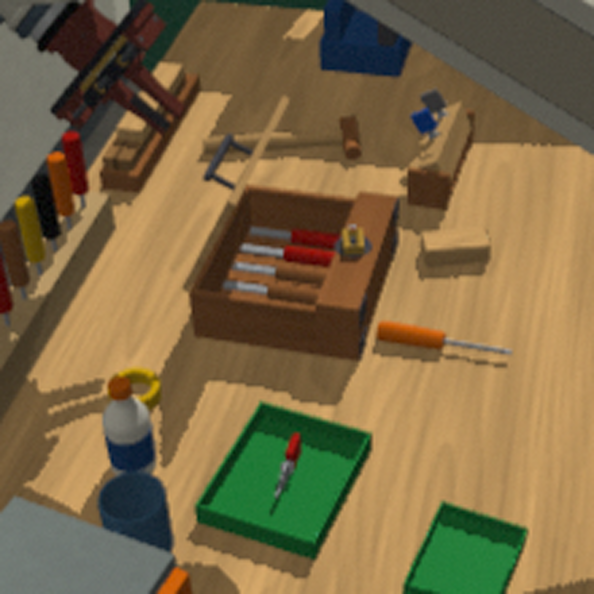

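```bash
python3 -c "
from workcell import *
print(hand_in())"
```

```text
the job is handed in; nothing more can be done
None
```

The job is handed in after about 30 s on the clock. The red key was the right one and the chest is open.

- **Red key:** I pushed it home until I felt about 7 N of contact. I then turned it clockwise about 97°. The torque stayed low while it turned, then rose to 0.64 N m at the stop. The pictures showed the tongue turning with the plug, though I did not measure the final latch angle from them. I eased the key back slightly, pulled it out and laid it in the larger green tray.
- **Other keys:** I did not need the blue key, so it and the grey blank are still in the stand.
- **Lid:** I lifted it by the handle with the gripper. The first tilted approach hit a joint limit, so I redid it with less tilt. The lid stands at about 1.1 rad of 1.4, going by the arm's motion and a depth fit before I let go.

The last picture shows the lid standing open, the red key in the tray, the other two keys in the stand and the gripper clear with about 0 N contact force. The lid fit after letting go read 1.28 rad, which disagrees with the earlier 1.10. I put that down to stray depth points on the arm, because that fit included points up to 629 mm high. Both values are well over half open.

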